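# Hang the valve key back in its sliding-door cabinet

## Task

Slide the blue door of the small cabinet fully open to the left, take the valve key lying on the bench by its black grip, and hang its steel ring on the orange hook inside, tilting the key nose-up so that the ring passes below the cabinet's front lip and then rises over the hook's upturned end. Let the key hang straight down from the hook by itself, then slide the door fully shut again. Leave the timer, the red-capped bottle, the petri dish and the tall beaker where they stand.

Things in the scene. Friction and masses are not known exactly. Their poses are not given: they have to be found in the camera images.
- cabinet: Fixed white cabinet, clear roof, 150 deep x 380 wide x 325 high mm. Origin: centre of underside; x into it, y to its left, z up. Front plane x = -75. Doorway: right half, y -180 to 0, z 12 (floor) to 253 (lower edge of the grey front lip, x -75 to -69, solid up to the roof). Roof underside z = 315; back wall's face x = 67. Left half: fixed panel; partition at y = 0.
- hook_tip (a point): Tip of the upturned prong of the orange J hook: x = 12, y = -95, z = 260 mm in the cabinet's frame (87 behind its front, 7 above the lip's lower edge, 55 under the roof). Axes as the cabinet's. 8 mm round bar: a level shank, centreline z = 235, runs from the back wall forward and ends in the prong, which rises to the tip. A hung key has its ring round the shank behind the prong.
- door (a joint): Blue sliding door in front of the cabinet, 180 wide; 0 = shut (covers the doorway), grows in m as it slides to the cabinet's left (+y of the cabinet), end stop at 0.18 = fully open. It stays where it is left; about 1.5 N of friction, 0.4 kg. Its panel is 6 mm thick and 310 high, its outer face 87 mm in front of the cabinet's centre.
- door_tab (a point): Centre of the door's black handle tab (moves with the door): an upright plate 12 mm thick (cabinet's y), sticking 50 mm out of the door toward the robot, 55 mm high, its top 330 mm above the bench and 5 mm above the roof, so it can be pinched from above across its thickness. Axes as the cabinet's. This point is 27.5 mm under the tab's top and 27 mm in front of the door's face.
- key_grip (a point): Centre of the valve key's black grip, a block 50 long x 26 wide x 24 high mm at one end of the key. The key is rigid, 200 long, about 0.16 kg, and lies flat on the bench, ring away from the robot. x points along the key to its ring, z up out of its upper side. A steel bar 16 wide, 8 thick joins grip and ring.
- key_eye (a point): Centre of the ring at the far end of the key, 149 mm ahead of the grip's centre along the key's x and 7 mm lower along its z. Ring: outer diameter 52, hole 36, 10 thick; the hole's axis is the key's z. Axes as for the grip: x points up when the key hangs from its ring; this point is then about 221 mm above the bench.
- timer: White lab timer, 62 x 62 x 20 mm, origin at its underside. Leave alone.
- bottle: Bottle with red cap, 56 mm diameter, 105 high, origin at its underside. Leave alone.
- petri: Petri dish, 58 mm diameter, 15 high, origin at its underside. Leave alone.
- beaker: Tall beaker, 80 mm diameter, 157 high, origin at its underside. Leave alone.

How it is judged:
By the outcome, as a careful person would: the job done as asked, in the order asked, and still so for the second after the job is handed in, with the robot touching nothing.
It also fails if it takes over 72 s, if anything falls off the work surface, if the arm or the gripper's body presses on something with over 40 N, if the wrist force passes 120 N, or if a joint passes its speed limit or range.

## Robot

A 6-joint arm with a two-finger parallel gripper is mounted at the origin on a cart in front of the work surface, level with it; the furniture and walls round the work are solid. World frame = base frame: x ahead of the robot, y to its left, z up, the work surface at z = 0. Lengths are in m, angles in rad, forces in N, time in s.
With the tool pointing down it reaches from about 0.375 to 0.9 m from the base axis. Payload 3.1 kg.
Tool frame: the origin (TCP) lies at the very end of the fingers, on their centre line; the grasp point (between the pads) lies 19 mm behind it; y points along the fingers, x is the direction in which the jaws open and shut, and the axes are right-handed (so a half turn about y gives the same grasp; the last joint's range is limited). The gripper opens to 87 mm and grips with 3 to 60 N. Pads are 19 mm wide; open, the fingers measure 117 mm over their backs; the gripper's body (75 mm by 190 mm) begins 51 mm behind the grasp point.
Start: joints at [1.056, 0.527, 1.433, -0, 1.181, -0.178], TCP at [0.207, 0.59, 0.223] pointing down, gripper open.
Joint ranges: [-3.08, 3.08], [-0.75, 2.2], [0.22, 2.44], [-1.43, 4.57], [0, 2.65], [-2.85, 2.85]. Speed limits (rad/s): [2.79, 2.79, 3.14, 3.14, 3.14, 3.14].

## Interface

Orientations are given as a unit quaternion [x, y, z, w].
In Python, from rig import robot gives the robot as it stands.
- The arm moves only by the shell command python3 -m creep 'ROWS' [FORCE]. ROWS is JSON, a list of rows, each a list of 3 entries, a list of its own where there are three numbers: the shift along the tool's x, y, z in mm, then the turn about the tool's y in rad, then the opening, from 0 (shut) to 1 (fully open). A call has 1 to 8 rows; each row shifts and turns the commanded pose from where the row before left it, along the tool's axes as they then stand; what a row does not reach is not made up. A row lasts 1/10 s, in which the tool goes at most 50 mm and 8.59 degrees, less where a joint would pass 70% of its speed; a pose out of reach is approached as far as the arm can. A call with a gripper value outside its range is refused whole. The fingers move at their own pace and stop on an object; FORCE is the grip in N (left out, the last holds). Time passes only in rows, so rows that do not move let the fingers close. It gives the time, the measured TCP pose, the force and the opening at its end, in the units of the state.
- robot.get_obs(): the state, without advancing time (a new reading comes with each control period).
- robot.camera(name): name is "scene" or "top"; returns a dict with "pixels" (480x640x3 uint8, red, green, blue), "fx", "fy", "cx", "cy" (pixels), "position" and "rotation" of the camera in the world. Camera axes: x right, y up, looking along -z (the intrinsics and any distortion apply to the point x, -y, -z); pixel columns grow to the right and rows downward; lengths in m; the calibration is good to about 2 mm. A picture is of the moment at which its call begins. There is no depth.
- robot.hand_in(): hands the job in, once; it reports no verdict.
The state is a dict: "time": time; "q": joint angles; "joint_velocities": joint speeds; "joint_torque": joint torques, N m; "position": TCP position; "tool_rot": TCP orientation; "ft_force": force on the tool from outside, world axes, zero at the start; "moment": the same for the moment, N m; "grip_width": finger opening in m.
Only numpy, scipy, OpenCV 4.12 (cv2) and the standard library are available. Lean on these libraries where they do the work, as an engineer would, in place of code of your own. Each camera call takes 0.05 s, during which the arm holds its last target.

## Working session

There is one attempt and no reset: what is moved stays moved. The work goes in short steps, Python scripts to look and compute and a shell command to move; the robot and the scene stay as the last step left them, time stands still between calls to the robot, and variables do not carry over. Pictures are saved under pics/ and viewed, and the job is handed in when it is done.

```bash
ls; mkdir -p pics; python3 - <<'E'
from rig import robot
import cv2
o=robot.get_obs()
for k,v in o.items(): print(k,v)
for n in("scene","top"):
    c=robot.camera(n); cv2.imwrite(f"pics/{n}0.png",c["pixels"][:,:,::-1])
    print(n,{k:v for k,v in c.items() if k!="pixels"})
E
```

```text
pics
time 0.0
q [ 1.05550321e+00  5.28480428e-01  1.43387720e+00 -3.88858977e-06
  1.18141177e+00 -1.78513139e-01]
joint_velocities [-7.01689490e-05 -9.37495607e-04 -9.19343610e-04 -1.92907645e-03
  1.06745933e-03 -8.45408080e-04]
joint_torque [ 1.11293843e-04 -4.40038133e+01 -1.76591724e+01  6.31416868e-02
  5.84713288e-02 -2.00482464e-04]
position [0.20614872 0.58925487 0.22157087]
tool_rot [ 0.57705286  0.40843421 -0.4098267  -0.57639705]
ft_force [ 0.49511402 -0.57886246  0.02098452]
moment [-0.03100798 -0.05763597 -0.03923962]
grip_width 0.08730667554416587
scene {'fx': 449.32371538972916, 'fy': 449.32371538972916, 'cx': 321.9589740553459, 'cy': 239.49451477924498, 'position': array([-0.00906883, -0.25068292,  1.05163462]), 'rotation': array([ 0.29070037, -0.15598493, -0.46021731,  0.82423421])}
top {'fx': 469.1113258919999, 'fy': 469.1113258919999, 'cx': 327.5545457626148, 'cy': 239.37667869093792, 'position': array([0.47919837, 0.12814757, 1.58470898]), 'rotation': array([ 0.02685004, -0.02911515, -0.69715597,  0.71582466])}
```

View pics/scene0.png

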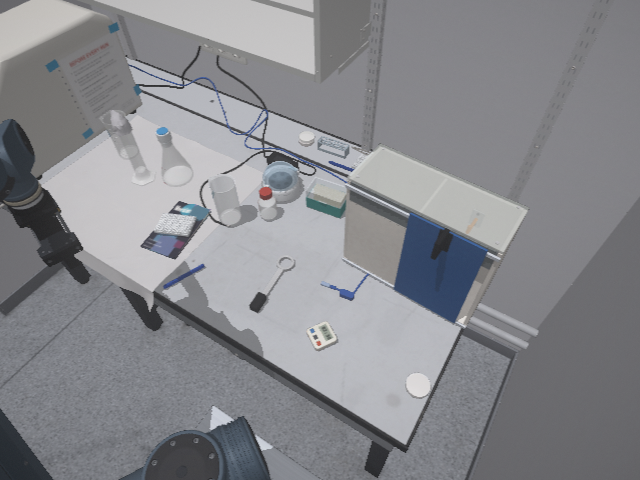

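View pics/top0.png

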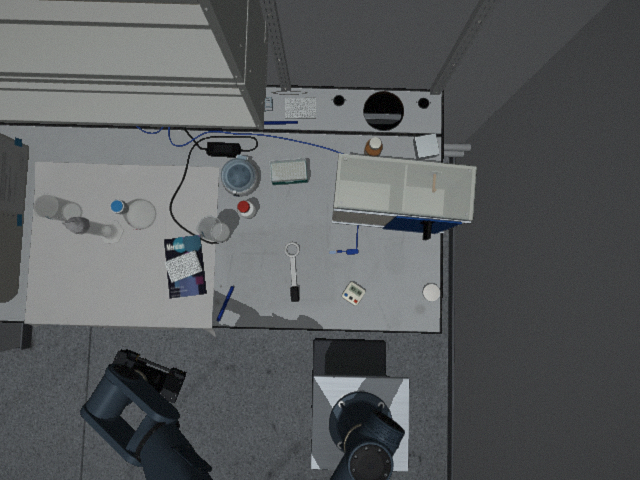

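```bash
cat > h.py <<'E'
import numpy as np, cv2
from scipy.spatial.transform import Rotation as R
from rig import robot
CAL={}
def cam(n):
    c=robot.camera(n); return c
def ray(c,u,v):
    d=np.array([(u-c["cx"])/c["fx"],-(v-c["cy"])/c["fy"],-1.0])
    d=R.from_quat(c["rotation"]).apply(d); return np.array(c["position"]),d/np.linalg.norm(d)
def onz(c,u,v,z):
    p,d=ray(c,u,v); return p+d*(z-p[2])/d[2]
def proj(c,P):
    q=R.from_quat(c["rotation"]).inv().apply(np.asarray(P)-c["position"])
    return np.array([c["cx"]+c["fx"]*q[...,0]/-q[...,2], c["cy"]-c["fy"]*q[...,1]/-q[...,2]]).T
def tri(c1,a,c2,b):
    p1,d1=ray(c1,*a);p2,d2=ray(c2,*b)
    s=np.linalg.lstsq(np.stack([d1,-d2],1),p2-p1,rcond=None)[0]
    A=p1+s[0]*d1;B=p2+s[1]*d2
    return (A+B)/2,np.linalg.norm(A-B)
def crop(c,name,x,y,w,h,k):
    im=c["pixels"][y:y+h,x:x+w,::-1]
    cv2.imwrite("pics/"+name,cv2.resize(im,None,fx=k,fy=k,interpolation=cv2.INTER_CUBIC))
E
python3 - <<'E'
from h import *
t=cam("top");s=cam("scene")
crop(t,"t1.png",325,140,160,110,5)
crop(s,"s1.png",335,140,200,190,3)
# dark/blue masks
for n,c,box in(("top",t,(270,230,60,80)),("scene",s,(235,250,70,70))):
    x,y,w,h=box; im=c["pixels"][y:y+h,x:x+w].astype(int); 
    m=(im.max(2)<60).astype(np.uint8)
    nn,l,st,ce=cv2.connectedComponentsWithStats(m)
    for i in range(1,nn):
        if st[i,4]>20: print(n,"grip",ce[i]+[x,y],st[i]); 
    crop(c,f"k_{n}.png",x,y,w,h,7)
E
```

```text
top grip [294.51694915 293.5       ] [ 21  56   8  16 118]
scene grip [258.02 305.88] [15 47 16 15 50]
```

View pics/t1.png

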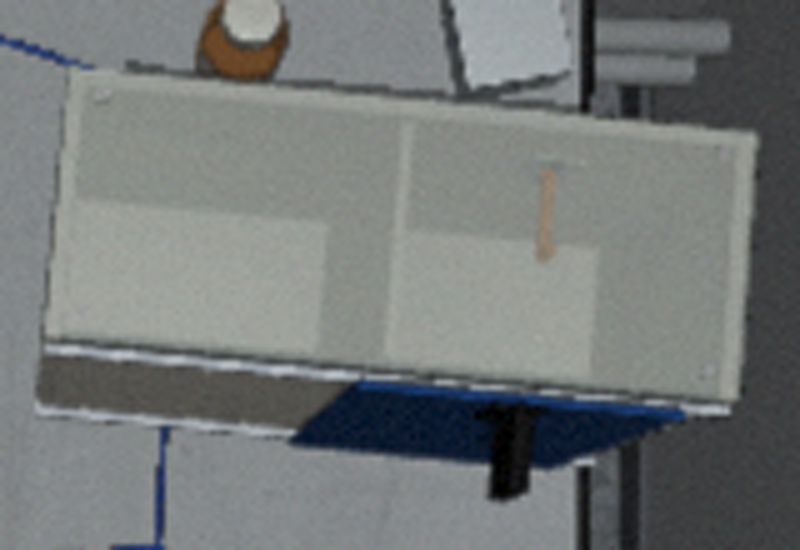

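View pics/s1.png

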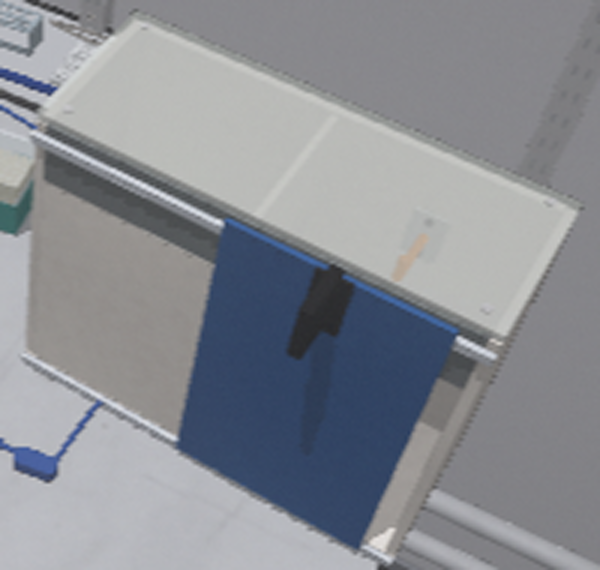

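View pics/k_top.png

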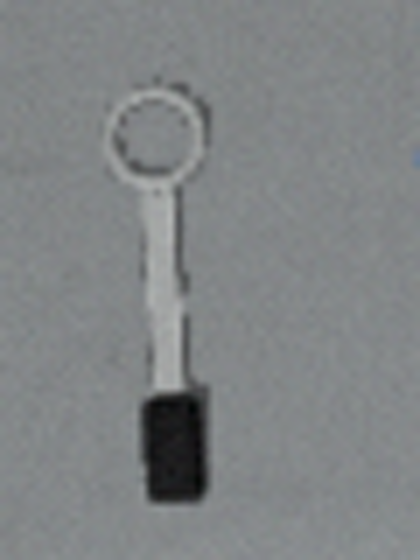

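View pics/k_scene.png

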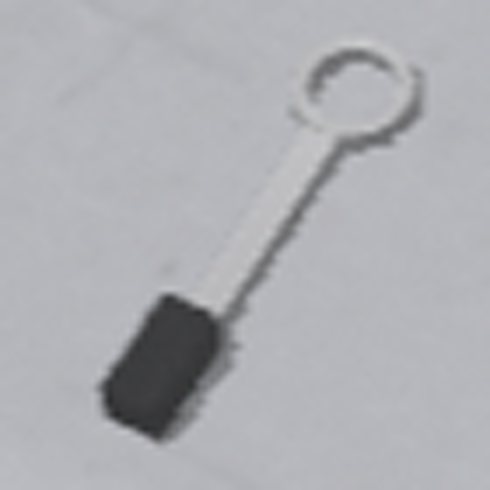

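```bash
cat > m.py <<'E'
from h import *
t=cam("top");s=cam("scene")
T=lambda x,y:(325+x/5,140+y/5); S=lambda x,y:(335+x/3,140+y/3)
bl,br,fr,fl=[onz(t,*T(*p),.325)[:2] for p in((70,68),(757,132),(738,400),(45,345))]
print(bl,br,fr,fl)
print("w",np.linalg.norm(bl-br),np.linalg.norm(fl-fr),"d",np.linalg.norm(bl-fl),np.linalg.norm(br-fr))
s_=[onz(s,*S(*p),.325)[:2] for p in((138,12),(580,208),(500,337),(38,118))]
print("scene",s_)
for q in ([bl,br,fr,fl],s_):
    y=(q[0]-q[1])+(q[3]-q[2]); yaw=np.arctan2(-y[0],y[1]); print("c",np.mean(q,0),"yaw",yaw)
print("tab top T", onz(t,*T(510,450),.33), )
print("ring T",onz(t,292.1,249.6,.008),"S",onz(s,286.1,263.1,.008))
print("grip T",onz(t,295,293.9,.024),"S",onz(s,258.6,301.7,.024))
print("hooktip T",onz(t,434,191,.26),"S",onz(s,*S(397,275),.26))
E
python3 m.py
```

```text
[0.81515242 0.10032105] [ 0.78985474 -0.27570503] [ 0.64220013 -0.26558046] [0.66212856 0.1101424 ]
w 0.3768760964295472 0.376250996216753 d 0.15333871335364382 0.14800131761258123
scene [array([0.81203369, 0.09584118]), array([ 0.78251885, -0.27712412]), array([ 0.63842181, -0.26486726]), array([0.66022922, 0.10413823])]
c [ 0.72733396 -0.08270551] yaw -0.06008876166530987
c [ 0.72330089 -0.08550299] yaw -0.06906017774497764
tab top T [ 0.61118687 -0.14129378  0.33      ]
ring T [0.56667348 0.2430861  0.008     ] S [0.5645237  0.23897784 0.008     ]
grip T [0.41945255 0.22761314 0.024     ] S [0.41500691 0.22220574 0.024     ]
hooktip T [ 0.73112054 -0.17528641  0.26      ] S [ 0.71333593 -0.18127451  0.26      ]
```

```bash
python3 - <<'E'
from h import *
print(R.from_quat(robot.get_obs()["tool_rot"]).as_matrix().round(3))
E
python3 -m creep '[[[0,0,0],0.1,1]]'; python3 - <<'E'
from h import *
o=robot.get_obs();print(R.from_quat(o["tool_rot"]).as_matrix().round(3),o["q"],o["position"])
E
```

```text
[[ 0.33  -0.    -0.944]
 [ 0.944 -0.001  0.33 ]
 [-0.001 -1.     0.   ]]
time: 0.4
position: [0.2064, 0.5897, 0.2223]
tool_rot: [0.597, 0.379, -0.379, -0.597]
ft_force: [-0.8, -0.3, -0.8]
grip_width: 0.0871
[[ 0.425 -0.    -0.905]
 [ 0.905 -0.     0.425]
 [-0.    -1.    -0.   ]] [ 1.05550548e+00  5.27722396e-01  1.43292024e+00 -4.21777494e-05
  1.18143671e+00 -7.60421508e-02] [0.20643671 0.58974426 0.22234139]
```

```bash
python3 - <<'E'
from h import *
t=cam("top");s=cam("scene")
crop(t,"t2.png",410,205,40,40,14)
crop(s,"s2.png",420,220,40,50,12)
E
```

```text
(no output)
```

View pics/t2.png

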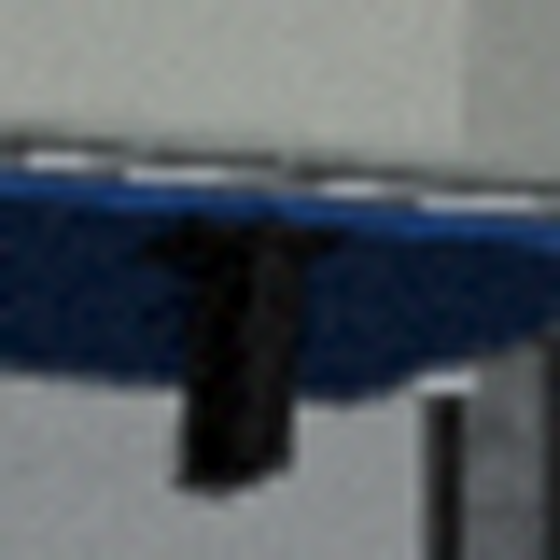

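View pics/s2.png

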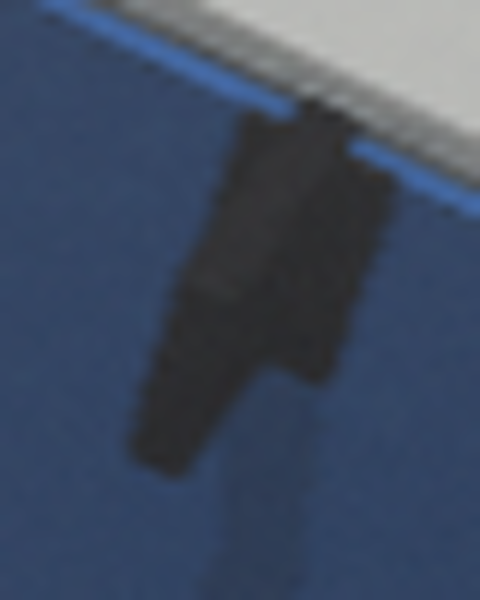

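```bash
cat >> h.py <<'E'
C0=np.array([.7255,-.0840]);YAW=-.0635
def w2c(p):
    p=np.asarray(p,float).copy(); c,s=np.cos(YAW),np.sin(YAW); d=p[:2]-C0
    p[:2]=[c*d[0]+s*d[1],-s*d[0]+c*d[1]]; return p
def c2w(p):
    p=np.asarray(p,float).copy(); c,s=np.cos(YAW),np.sin(YAW); x,y=p[:2]
    p[:2]=C0+[c*x-s*y,s*x+c*y]; return p
def go(target,ang):  # ang: wanted world angle of tool x (mod pi); prints shift in tool axes mm (now), and turn
    o=robot.get_obs();M=R.from_quat(o["tool_rot"]).as_matrix()
    d=M.T@(np.asarray(target)-o["position"])*1000
    a=np.arctan2(M[1,0],M[0,0]); e=(ang-a+np.pi/2)%np.pi-np.pi/2
    print("shift now-axes mm",d.round(1),"turn",-e.round(4),"tool x ang",a.round(4),"pos",o["position"].round(4),"cab",w2c(o["position"]).round(4),"t",round(o["time"],2),"F",np.round(o["ft_force"],1))
    return d,-e
E
python3 - <<'E'
from h import *
t=cam("top");s=cam("scene")
print(w2c(onz(t,410+267/14,205+355/14,.33)),onz(t,410+267/14,205+355/14,.33))
print(w2c(onz(t,410+290/14,205+465/14,.33)), "expect x -.137")
print(w2c(onz(s,420+150/12,220+350/12,.33)))
for p in((325,110),(245,125),(130,460)): print(p,w2c(onz(s,420+p[0]/12,220+p[1]/12,.33)))
E
```

```text
[-0.11090754 -0.07005655  0.33      ] [ 0.61037039 -0.14687746  0.33      ]
[-0.13166083 -0.07599468  0.33      ] expect x -.137
[-0.15175719 -0.0698629   0.33      ]
(325, 110) [-0.08714772 -0.07080895  0.33      ]
(245, 125) [-0.0981575  -0.06098176  0.33      ]
(130, 460) [-0.17422064 -0.07756097  0.33      ]
```

```bash
python3 -m creep '[[[0,-50,0],-0.125,1],[[0,-50,0],-0.125,1],[[0,-50,0],-0.125,1],[[0,-40,0],0,1]]'; python3 - <<'E'
from h import *
go(c2w([-.116,-.070,.41]),np.pi/2+YAW)
E
```

```text
time: 1.0
position: [0.2066, 0.5902, 0.4161]
tool_rot: [-0.514, -0.486, 0.484, 0.515]
ft_force: [0.2, 0.4, 0.0]
grip_width: 0.0872
shift now-axes mm [-712.4    4.5 -440.6] turn 0.0056 tool x ang 1.5129 pos [0.2066 0.5902 0.4161] cab [-0.5606  0.6399  0.4161] t 1.0 F [0.2 0.4 0. ]
```

```bash
python3 -m creep '[[[-42,0,-26],0,1],[[-42,0,-26],0,1],[[-42,0,-26],0,1],[[-42,0,-26],0,1],[[-42,0,-26],0,1],[[-42,0,-26],0,1],[[-42,0,-26],0,1],[[-42,0,-26],0,1]]'; python3 -m creep '[[[-42,0,-26],0,1],[[-42,0,-26],0,1],[[-42,0,-26],0,1],[[-42,0,-26],0,1],[[-42,0,-26],0,1],[[-42,0,-26],0,1],[[-42,0,-26],0,1],[[-30,0,-18],0,1]]'; python3 - <<'E'
from h import *
go(c2w([-.116,-.070,.41]),np.pi/2+YAW)
E
```

```text
time: 1.8
position: [0.3937, 0.2399, 0.4128]
tool_rot: [0.515, 0.485, -0.485, -0.515]
ft_force: [0.3, 0.2, 0.3]
grip_width: 0.0871
time: 2.6
position: [0.574, -0.0972, 0.4122]
tool_rot: [0.516, 0.484, -0.484, -0.515]
ft_force: [-0.0, 0.0, 0.1]
grip_width: 0.0868
shift now-axes mm [-47.2   2.3 -34.3] turn 0.0013 tool x ang 1.5086 pos [ 0.574  -0.0972  0.4122] cab [-0.1504 -0.0228  0.4122] t 2.6 F [-0.   0.   0.1]
```

```bash
python3 -m creep '[[[0,0,0],0,1],[[0,0,0],0,1]]'; python3 - <<'E'
from h import *
go(c2w([-.116,-.070,.41]),np.pi/2+YAW)
E
```

```text
time: 2.8
position: [0.5728, -0.0946, 0.4119]
tool_rot: [-0.515, -0.484, 0.484, 0.516]
ft_force: [-0.3, -0.2, -0.0]
grip_width: 0.0872
shift now-axes mm [-49.8   1.8 -35.7] turn 0.0011 tool x ang 1.5084 pos [ 0.5728 -0.0946  0.4119] cab [-0.1517 -0.0202  0.4119] t 2.8 F [-0.3 -0.2 -0. ]
```

```bash
python3 -m creep '[[[-25,1,-18],0,1],[[-25,1,-18],0,1],[[0,0,0],0,1],[[0,0,0],0,1]]'; python3 - <<'E'
from h import *
go(c2w([-.116,-.070,.302]),np.pi/2+YAW)
t=cam("top");s=cam("scene")
crop(t,"t3.png",380,180,100,80,8)
crop(s,"s3.png",380,180,110,110,6)
E
```

```text
time: 3.2
position: [0.6052, -0.1448, 0.4104]
tool_rot: [-0.514, -0.485, 0.485, 0.515]
ft_force: [-0.4, 0.9, 0.5]
grip_width: 0.0868
shift now-axes mm [ -1.9 108.4  -0.3] turn 0.0031 tool x ang 1.5104 pos [ 0.6052 -0.1448  0.4104] cab [-0.1162 -0.0683  0.4104] t 3.2 F [-0.4  0.9  0.5]
```

View pics/t3.png

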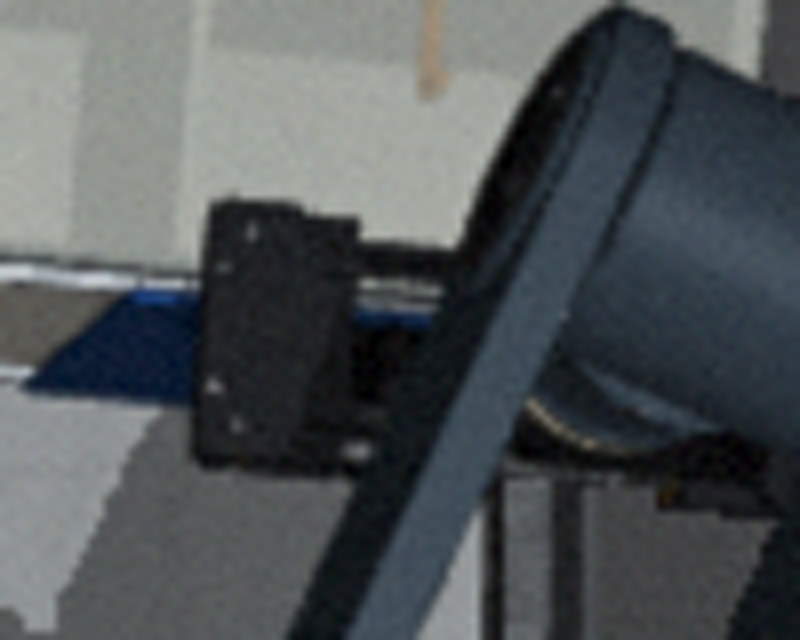

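View pics/s3.png

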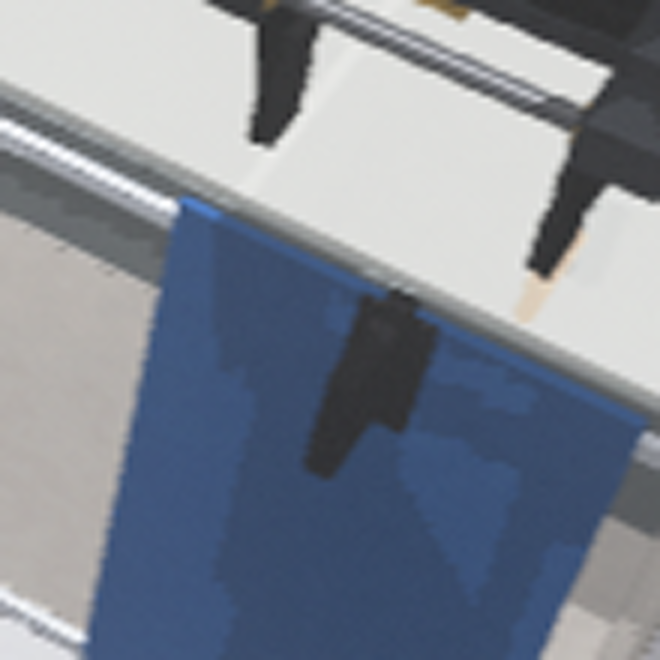

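```bash
python3 - <<'E'
from h import *
o=robot.get_obs();s=cam("scene");print(proj(s,o["position"]), onz(s,447,214.7,o["position"][2])-o["position"])
E
python3 -m creep '[[[-2,36,0],0,1],[[0,36,0],0,1],[[0,36,0],0,1],[[0,0,0],0,1]]';python3 -m creep '[[[0,0,0],0,0],[[0,0,0],0,0],[[0,0,0],0,0],[[0,0,0],0,0],[[0,0,0],0,0],[[0,0,0],0,0]]' 30; python3 - <<'E'
from h import *
go(c2w([-.116,-.070,.302]),np.pi/2+YAW)
E
```

```text
[447.70282776 210.96552837] [-9.66214986e-03 -2.48661788e-03  5.55111512e-17]
time: 3.75
position: [0.602, -0.1456, 0.2976]
tool_rot: [-0.511, -0.483, 0.486, 0.519]
ft_force: [-1.2, 0.8, -0.7]
grip_width: 0.0869
time: 4.35
position: [0.6058, -0.1483, 0.303]
tool_rot: [0.515, 0.484, -0.484, -0.515]
ft_force: [-0.4, -0.8, -0.2]
grip_width: 0.0472
shift now-axes mm [1.7 1.  0.6] turn 0.0016 tool x ang 1.5089 pos [ 0.6058 -0.1483  0.303 ] cab [-0.1154 -0.0717  0.303 ] t 4.35 F [-0.4 -0.8 -0.2]
```

```bash
python3 -m creep '[[[0,0,0],0,0],[[0,0,0],0,0],[[0,0,0],0,0],[[0,0,0],0,0],[[0,0,0],0,0],[[0,0,0],0,0]]'; python3 - <<'E'
from h import *
go(c2w([-.116,.110,.302]),np.pi/2+YAW)
E
```

```text
time: 4.95
position: [0.6057, -0.148, 0.3025]
tool_rot: [-0.515, -0.484, 0.484, 0.515]
ft_force: [0.5, 0.7, -0.1]
grip_width: 0.0117
shift now-axes mm [181.4   0.6   0.2] turn 0.0014 tool x ang 1.5087 pos [ 0.6057 -0.148   0.3025] cab [-0.1155 -0.0714  0.3025] t 4.95 F [ 0.5  0.7 -0.1]
```

```bash
python3 -m creep '[[[15,0,0],0,0],[[25,0,0],0,0],[[25,0,0],0,0],[[25,0,0],0,0],[[25,0,0],0,0],[[25,0,0],0,0],[[25,0,0],0,0],[[10,0,0],0,0]]';python3 -m creep '[[[3,0,0],0,0],[[3,0,0],0,0],[[0,0,0],0,0]]'; python3 - <<'E'
from h import *
go(c2w([-.116,.110,.302]),np.pi/2+YAW)
E
```

```text
time: 5.75
position: [0.6163, 0.0097, 0.3022]
tool_rot: [0.525, 0.474, -0.496, -0.504]
ft_force: [-3.5, -58.6, -5.6]
grip_width: 0.0124
time: 6.05
position: [0.6163, 0.0096, 0.3022]
tool_rot: [0.527, 0.471, -0.495, -0.505]
ft_force: [-3.8, -52.1, -3.2]
grip_width: 0.0124
shift now-axes mm [23.5 -0.9  1.1] turn -0.0026 tool x ang 1.5047 pos [0.6163 0.0096 0.3022] cab [-0.115   0.0865  0.3022] t 6.05 F [ -3.8 -52.1  -3.2]
```

```bash
python3 -m creep '[[[-6,0,0],0,0],[[-4,0,0],0,0],[[0,0,0],0,0]]'; python3 - <<'E'
from h import *
go(c2w([-.116,.110,.302]),np.pi/2+YAW)
t=cam("top");s=cam("scene")
crop(t,"t4.png",320,130,170,130,4)
crop(s,"s4.png",330,130,210,210,3)
E
```

```text
time: 6.35
position: [0.6163, 0.0095, 0.3023]
tool_rot: [0.522, 0.477, -0.49, -0.51]
ft_force: [-0.8, -29.3, -3.3]
grip_width: 0.0121
shift now-axes mm [23.6 -0.3  1.1] turn -0.0021 tool x ang 1.5052 pos [0.6163 0.0095 0.3023] cab [-0.1149  0.0864  0.3023] t 6.35 F [ -0.8 -29.3  -3.3]
```

View pics/s4.png

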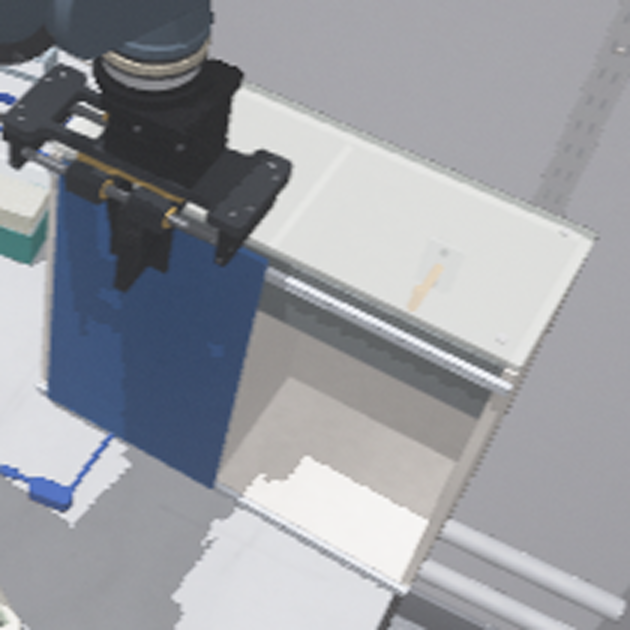

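```bash
python3 -m creep '[[[-5,0,0],0,0],[[-4,0,0],0,0],[[0,0,0],0,0]]'; python3 -m creep '[[[0,0,0],0,1],[[0,0,0],0,1],[[0,0,0],0,1],[[0,0,0],0,1],[[0,0,0],0,1],[[0,0,0],0,1],[[0,0,0],0,1],[[0,0,0],0,1]]';python3 -m creep '[[[0,-40,0],0,1],[[0,-50,0],0,1],[[0,-40,0],0,1],[[0,0,0],0,1]]'; python3 - <<'E'
from h import *
t=cam("top")
cv2.imwrite("pics/t5.png",t["pixels"][:,:,::-1])
g=np.array([.4172,.2249]);e=np.array([.5656,.2410]);u=(e-g)/np.linalg.norm(e-g);print(u,np.arctan2(u[1],u[0]))
h=g-u*.010
go([*h,.20],np.pi/2+np.arctan2(u[1],u[0]))
E
```

```text
time: 6.75
position: [0.6163, 0.0094, 0.3024]
tool_rot: [0.518, 0.482, -0.485, -0.513]
ft_force: [1.5, -9.7, -3.3]
grip_width: 0.0116
time: 7.55
position: [0.6157, 0.0136, 0.3026]
tool_rot: [-0.515, -0.484, 0.484, 0.515]
ft_force: [-0.2, -1.2, 0.5]
grip_width: 0.0676
time: 7.95
position: [0.6185, 0.0131, 0.4403]
tool_rot: [0.519, 0.488, -0.481, -0.511]
ft_force: [-0.5, 0.5, -0.1]
grip_width: 0.0861
[0.99416635 0.10785767] 0.10806789500836227
shift now-axes mm [197.3 234.6 224.4] turn -0.1698 tool x ang 1.509 pos [0.6171 0.0133 0.4366] cab [-0.1144  0.0902  0.4366] t 8.0 F [-0.3  0.4 -0.5]
```

View pics/t5.png

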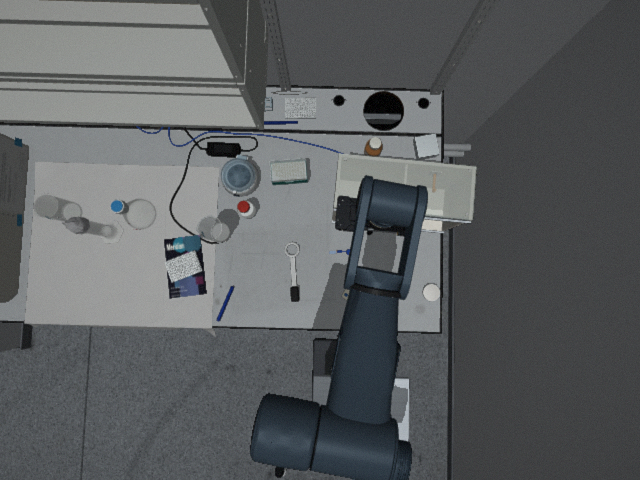

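```bash
python3 -m creep '[[[32,20,36],0,1],[[32,20,36],0,1],[[32,20,36],0,1],[[32,20,36],0,1],[[32,20,36],0,1],[[32,20,36],0,1],[[0,10,0],-0.085,1],[[0,10,0],-0.085,1]]';python3 -m creep '[[[0,10,0],0,1],[[0,20,0],0,1],[[0,20,0],0,1],[[0,0,0],0,1]]'; python3 - <<'E'
from h import *
t=cam("top");s=cam("scene")
cv2.imwrite("pics/s6.png",s["pixels"][:,:,::-1])
g=np.array([.4172,.2249]);e=np.array([.5656,.2410]);u=(e-g)/np.linalg.norm(e-g)
go([*(g-u*.010),.20],np.pi/2+np.arctan2(u[1],u[0]))
E
```

```text
time: 8.8
position: [0.4176, 0.2108, 0.2955]
tool_rot: [-0.47, -0.527, 0.529, 0.471]
ft_force: [0.6, -0.9, 0.4]
grip_width: 0.0871
time: 9.2
position: [0.4179, 0.2091, 0.2445]
tool_rot: [-0.471, -0.523, 0.528, 0.474]
ft_force: [-0.8, 0.9, 0.0]
grip_width: 0.0869
shift now-axes mm [15.4 47.  11.2] turn -0.0015 tool x ang 1.6774 pos [0.4201 0.2097 0.247 ] cab [-0.3234  0.2737  0.247 ] t 9.3 F [ 0.1 -0.1  0.2]
```

View pics/s6.png

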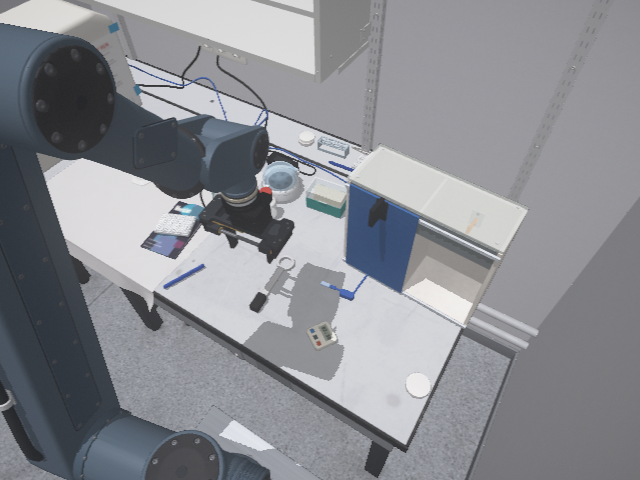

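```bash
python3 -m creep '[[[5,40,4],0,1],[[5,45,4],0,1],[[5,45,3],0,1],[[0,45,0],0,1],[[0,0,0],0,1],[[0,0,0],0,1]]'; python3 - <<'E'
from h import *
t=cam("top");s=cam("scene")
crop(s,"s7.png",190,210,120,110,6)
g=np.array([.4172,.2249]);e=np.array([.5656,.2410]);u=(e-g)/np.linalg.norm(e-g)
go([*(g-u*.010),.004],np.pi/2+np.arctan2(u[1],u[0]))
o=robot.get_obs()
for k in(-.0435,0,.0435): print(proj(s,o["position"]+R.from_quat(o["tool_rot"]).apply([k,0,0])), ((proj(s,o["position"]+R.from_quat(o["tool_rot"]).apply([k,0,0]))-[190,210])*6).round())
E
```

```text
time: 9.9
position: [0.4084, 0.2238, 0.0728]
tool_rot: [-0.472, -0.526, 0.526, 0.472]
ft_force: [0.6, -0.7, 1.5]
grip_width: 0.0872
shift now-axes mm [-0.2 71.   3.2] turn -0.0003 tool x ang 1.6786 pos [0.4101 0.2242 0.075 ] cab [-0.3343  0.2876  0.075 ] t 10.0 F [-0.3 -0.1 -0.2]
[269.22402242 298.78096476] [475. 533.]
[254.3729313  292.45258009] [386. 495.]
[239.83114136 286.25599562] [299. 458.]
```

View pics/s7.png

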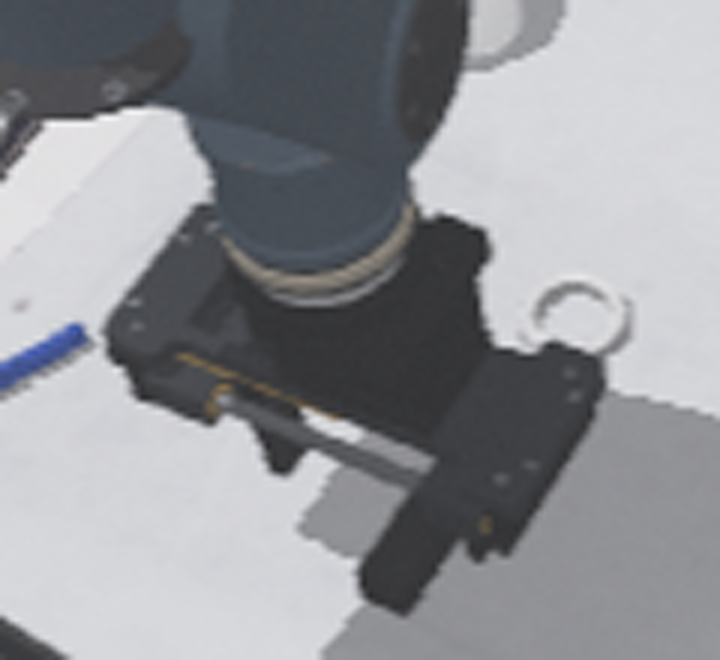

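```bash
python3 -m creep '[[[0,30,2],0,1],[[0,25,1],0,1],[[0,12,0],0,1],[[0,3,0],0,1],[[0,0,0],0,1]]'; python3 -m creep '[[[0,0,0],0,0.1],[[0,0,0],0,0.1],[[0,0,0],0,0.1],[[0,0,0],0,0.1],[[0,0,0],0,0.1],[[0,0,0],0,0.1],[[0,0,0],0,0.1],[[0,0,0],0,0.1]]' 20;python3 -m creep '[[[0,0,0],0,0],[[0,0,0],0,0],[[0,0,0],0,0],[[0,0,0],0,0]]' 60; python3 - <<'E'
from h import *
t=cam("top");s=cam("scene")
crop(s,"s8.png",190,210,120,110,6)
go([.4,.2,.1],np.pi/2+YAW)
E
```

```text
time: 10.5
position: [0.406, 0.2237, 0.0038]
tool_rot: [0.473, 0.527, -0.525, -0.472]
ft_force: [0.3, -0.2, 0.1]
grip_width: 0.0868
time: 11.3
position: [0.4048, 0.2234, 0.0024]
tool_rot: [-0.472, -0.526, 0.526, 0.472]
ft_force: [0.3, 0.3, -0.1]
grip_width: 0.0312
time: 11.7
position: [0.4048, 0.2234, 0.0024]
tool_rot: [-0.472, -0.526, 0.526, 0.472]
ft_force: [0.2, -0.9, -1.4]
grip_width: 0.0256
shift now-axes mm [-22.7 -97.6   7.3] turn 0.1718 tool x ang 1.6791 pos [0.4048 0.2234 0.0024] cab [-0.3396  0.2864  0.0024] t 11.8 F [ 0.7  0.2 -1.5]
```

View pics/s8.png

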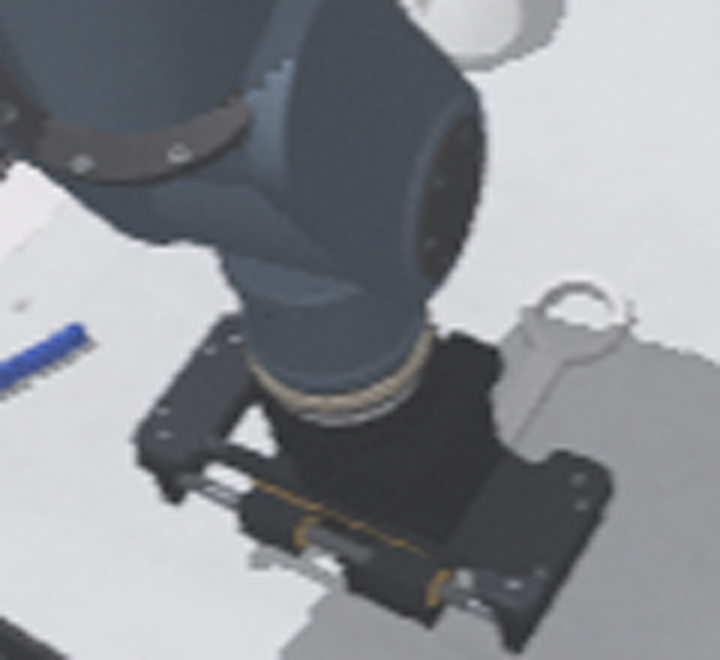

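```bash
python3 -m creep '[[[0,-10,0],0,0],[[0,-20,0],0,0],[[0,-30,0],0,0],[[0,-40,0],0,0],[[0,-40,0],0,0],[[0,-40,0],0,0],[[0,-20,0],0,0],[[0,0,0],0,0]]' ; python3 - <<'E'
from h import *
t=cam("top");s=cam("scene")
crop(s,"s9.png",190,170,160,140,5)
crop(t,"t9.png",240,200,120,110,6)
go(c2w([-.135,-.095,.40]),np.pi/2+YAW)
E
```

```text
time: 12.6
position: [0.4065, 0.2239, 0.206]
tool_rot: [0.474, 0.529, -0.524, -0.471]
ft_force: [0.6, 0.4, -2.6]
grip_width: 0.0259
shift now-axes mm [-410.7 -197.3 -137.1] turn 0.1717 tool x ang 1.679 pos [0.4041 0.2232 0.2027] cab [-0.3402  0.2862  0.2027] t 12.7 F [-0.4  0.3 -1.9]
```

View pics/s9.png

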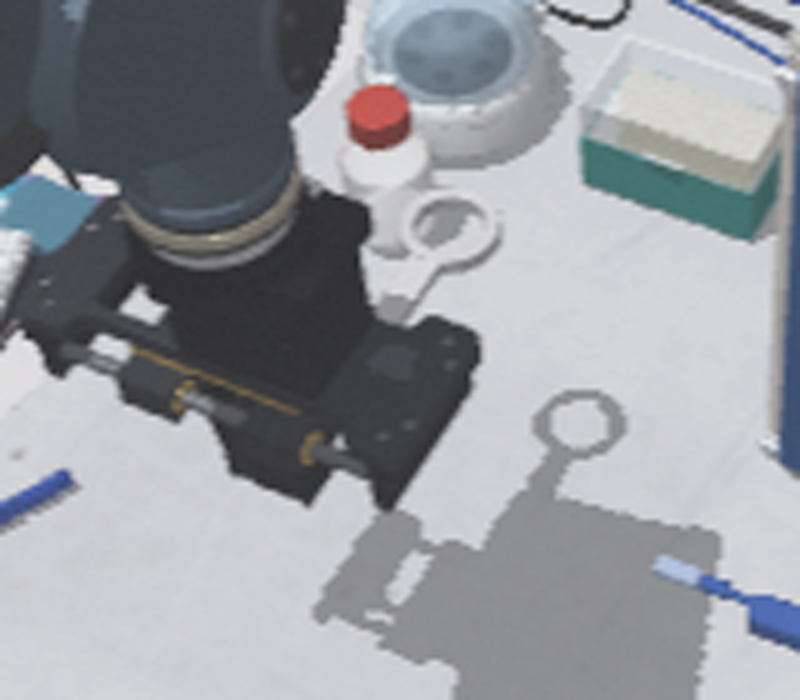

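View pics/t9.png

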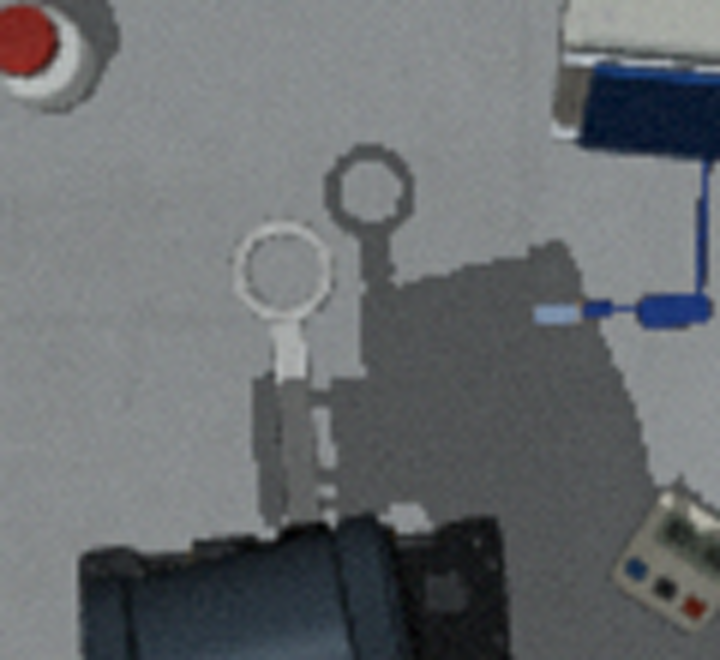

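```bash
cat >> h.py <<'E'
def pitch(s,a,t,b):
    o=robot.get_obs();P,g=tri(s,a,t,b);h=o["position"]+[0,0,.010];d=P-h
    print("ring",P.round(4),"gap",round(g,4),"cab",w2c(P).round(4),"rel hold",d.round(4),"horiz",np.hypot(d[0],d[1]).round(4),"len",np.linalg.norm(d).round(4),"pitch deg",np.degrees(np.arctan2(d[2]+.007,np.hypot(d[0],d[1]))).round(1))
E
python3 - <<'E'
from h import *
t=cam("top");s=cam("scene")
pitch(s,(280,216),t,(287.2,245.2))
E
python3 -m creep '[[[0,-45,0],0,0],[[0,-45,0],0,0],[[0,-45,0],0,0],[[0,-45,0],0,0],[[0,-20,0],0,0]]'
python3 -m creep '[[[-35,0,-12],0.05,0],[[-35,0,-12],0.05,0],[[-35,0,-12],0.05,0],[[-35,0,-12],0.02,0],[[-35,0,-12],0,0],[[-35,0,-12],0,0],[[-35,0,-12],0,0],[[-35,0,-12],0,0]]'; python3 - <<'E'
from h import *
go(c2w([-.135,-.095,.40]),np.pi/2+YAW)
E
```

```text
ring [0.5686 0.2435 0.2039] gap 0.0005 cab [-0.1774  0.3168  0.2039] rel hold [ 0.1651  0.0204 -0.0074] horiz 0.1664 len 0.1666 pitch deg -0.1
time: 13.3
position: [0.406, 0.2237, 0.405]
tool_rot: [0.473, 0.527, -0.525, -0.472]
ft_force: [0.2, 0.5, -1.8]
grip_width: 0.0254
time: 14.1
position: [0.4962, -0.0588, 0.4001]
tool_rot: [-0.514, -0.483, 0.485, 0.517]
ft_force: [0.4, -0.8, -1.4]
grip_width: 0.0254
shift now-axes mm [-105.8   -0.5  -95.3] turn 0.0014 tool x ang 1.5087 pos [ 0.4962 -0.0588  0.4001] cab [-0.2304  0.0106  0.4001] t 14.1 F [ 0.4 -0.8 -1.4]
```

```bash
python3 -m creep '[[[-35,0,-28],0,0],[[-35,0,-28],0,0],[[-35,0,-28],0,0],[[0,25,0],0,0],[[0,20,0],0,0],[[0,0,0],0,0],[[0,0,0],0,0]]'; python3 - <<'E'
from h import *
go(c2w([-.145,-.095,.34]),np.pi/2+YAW)
t=cam("top");s=cam("scene")
crop(s,"s10.png",350,130,200,170,4)
crop(t,"t10.png",380,150,120,100,6)
E
```

```text
time: 14.8
position: [0.5736, -0.1672, 0.3558]
tool_rot: [-0.514, -0.484, 0.485, 0.516]
ft_force: [0.9, -0.5, -0.6]
grip_width: 0.0259
shift now-axes mm [-2.3 15.8 -1.4] turn 0.0017 tool x ang 1.509 pos [ 0.5736 -0.1672  0.3558] cab [-0.1463 -0.0927  0.3558] t 14.8 F [ 0.9 -0.5 -0.6]
```

View pics/s10.png

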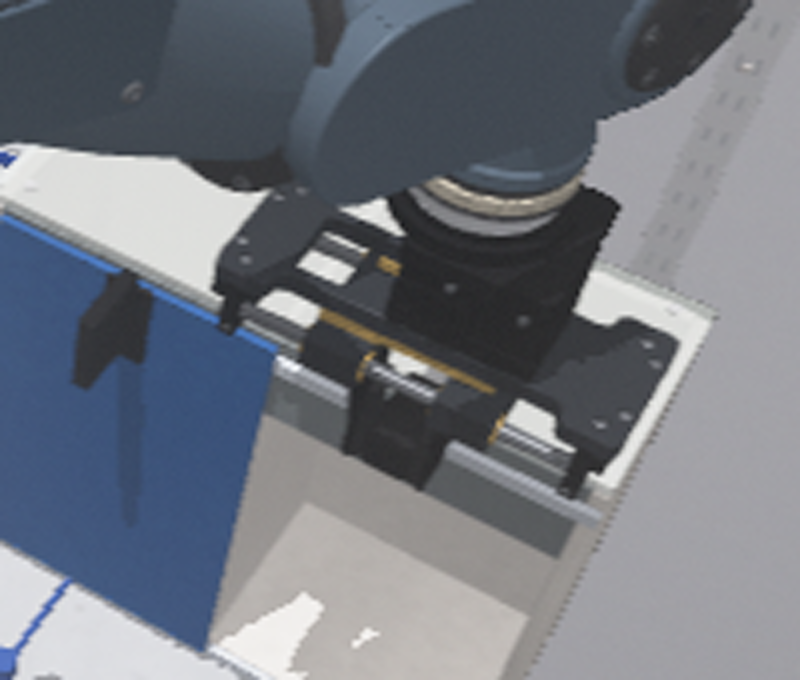

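View pics/t10.png

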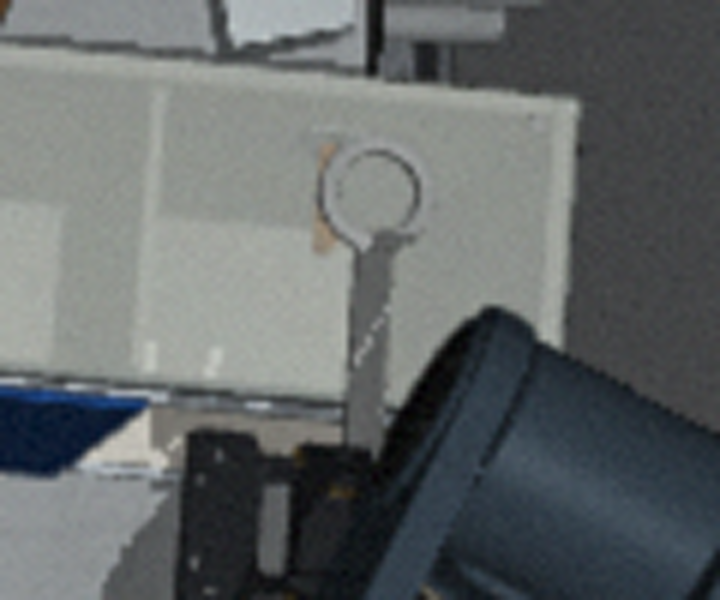

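```bash
python3 - <<'E'
from h import *
t=cam("top")
print("ring",w2c(onz(t,442.5,181.7,.359)),"hook",w2c(onz(t,434,191.7,.26)),"hook shank back",w2c(onz(t,380+326/6,150+150/6,.239)))
print("roof front edge line", w2c(onz(t,380+200/6,150+383/6,.325)), w2c(onz(t,380+330/6,150+403/6,.325)))
E
```

```text
ring [ 0.01807517 -0.089973    0.359     ] hook [ 0.00938305 -0.09089098  0.26      ] hook shank back [ 0.0627937  -0.09287893  0.239     ]
roof front edge line [-0.06932073 -0.02537635  0.325     ] [-0.07309157 -0.08450947  0.325     ]
```

```bash
python3 -m creep '[[[0,12,0],0,0],[[0,12,0],0,0],[[0,4,0],0,0],[[0,4,0],0,0],[[0,4,0],0,0],[[0,4,0],0,0]]' 25; python3 -m creep '[[[0,3,0],0,0],[[0,3,0],0,0],[[0,3,0],0,0]]'; python3 -m creep '[[[0,3,0],0,0],[[0,3,0],0,0],[[0,0,0],0,0]]'; python3 - <<'E'
from h import *
go(c2w([-.145,-.095,.295]),np.pi/2+YAW)
t=cam("top");s=cam("scene")
crop(s,"s11.png",350,130,200,170,4)
crop(t,"t11.png",380,150,120,100,6)
E
```

```text
time: 15.55
position: [0.5739, -0.1672, 0.3181]
tool_rot: [0.515, 0.484, -0.484, -0.515]
ft_force: [-3.6, 1.9, 3.3]
grip_width: 0.0256
time: 15.85
position: [0.5741, -0.1673, 0.3085]
tool_rot: [0.515, 0.484, -0.484, -0.515]
ft_force: [-2.2, 2.2, 2.7]
grip_width: 0.0259
time: 16.15
position: [0.5746, -0.1674, 0.3022]
tool_rot: [0.515, 0.485, -0.484, -0.515]
ft_force: [-0.7, 1.4, 1.2]
grip_width: 0.0259
shift now-axes mm [-2.2  7.2 -0.3] turn 0.0017 tool x ang 1.509 pos [ 0.5746 -0.1674  0.3022] cab [-0.1453 -0.0928  0.3022] t 16.15 F [-0.7  1.4  1.2]
```

View pics/s11.png

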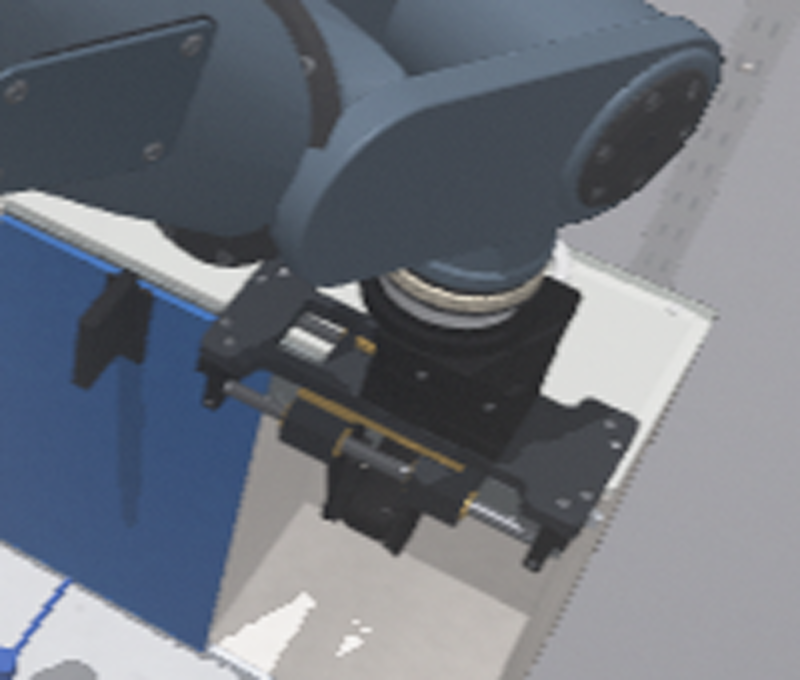

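View pics/t11.png

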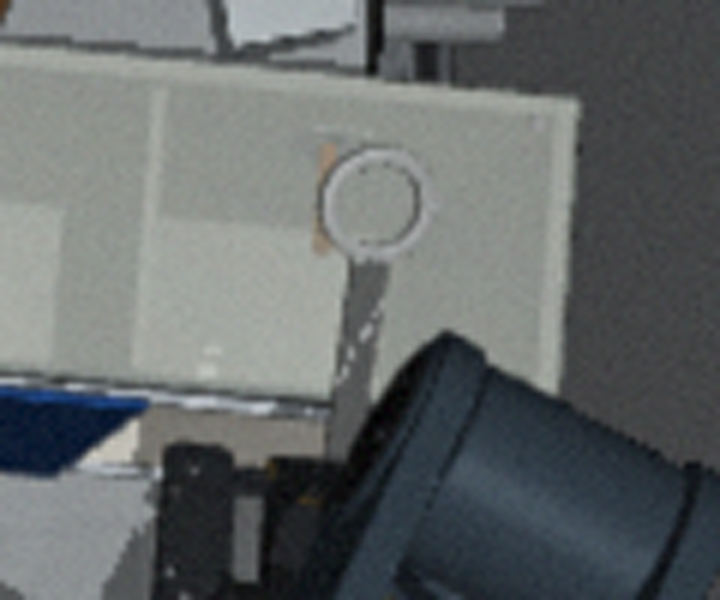

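```bash
python3 -m creep '[[[0,4,0],0,0],[[0,4,0],0,0],[[0,4,0],0,0],[[0,0,0],0,0]]'; python3 -m creep '[[[0,0,0],0,0],[[0,0,0],0,0],[[0,0,0],0,0]]' 60;  python3 - <<'E'
from h import *
go(c2w([-.145,-.095,.295]),np.pi/2+YAW)
t=cam("top")
crop(t,"t12.png",380,150,120,100,6)
E
```

```text
time: 16.65
position: [0.5739, -0.1678, 0.2899]
tool_rot: [-0.515, -0.484, 0.484, 0.515]
ft_force: [1.4, -0.0, 3.0]
grip_width: 0.0256
time: 16.95
position: [0.5736, -0.1676, 0.2901]
tool_rot: [-0.515, -0.484, 0.485, 0.516]
ft_force: [-0.5, -1.3, 1.4]
grip_width: 0.0258
shift now-axes mm [-1.9 -4.9 -1.3] turn 0.0015 tool x ang 1.5087 pos [ 0.5736 -0.1676  0.2901] cab [-0.1463 -0.0931  0.2901] t 16.95 F [-0.5 -1.3  1.4]
```

View pics/t12.png

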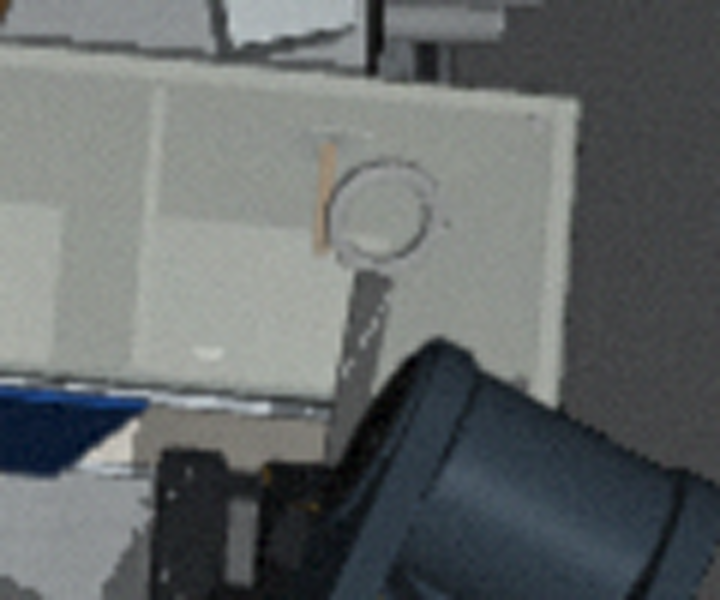

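```bash
python3 -m creep '[[[0,-10,0],0,0],[[0,-10,10],0,0],[[0,0,25],0,0],[[0,0,30],0,0],[[0,0,30],0,0],[[0,0,30],0,0],[[0,0,15],0,0],[[0,0,0],0,0]]';  python3 - <<'E'
from h import *
go(c2w([-.275,-.095,.195]),np.pi/2+YAW)
t=cam("top");s=cam("scene")
crop(t,"t13.png",360,170,130,100,6)
crop(s,"s13.png",300,130,200,190,4)
E
```

```text
time: 17.8
position: [0.4317, -0.1578, 0.3112]
tool_rot: [-0.515, -0.484, 0.484, 0.516]
ft_force: [0.7, -0.5, -0.9]
grip_width: 0.0254
shift now-axes mm [ -2.8 116.2 -13.7] turn 0.0008 tool x ang 1.5081 pos [ 0.4317 -0.1578  0.3112] cab [-0.2885 -0.0923  0.3112] t 17.8 F [ 0.7 -0.5 -0.9]
```

View pics/t13.png

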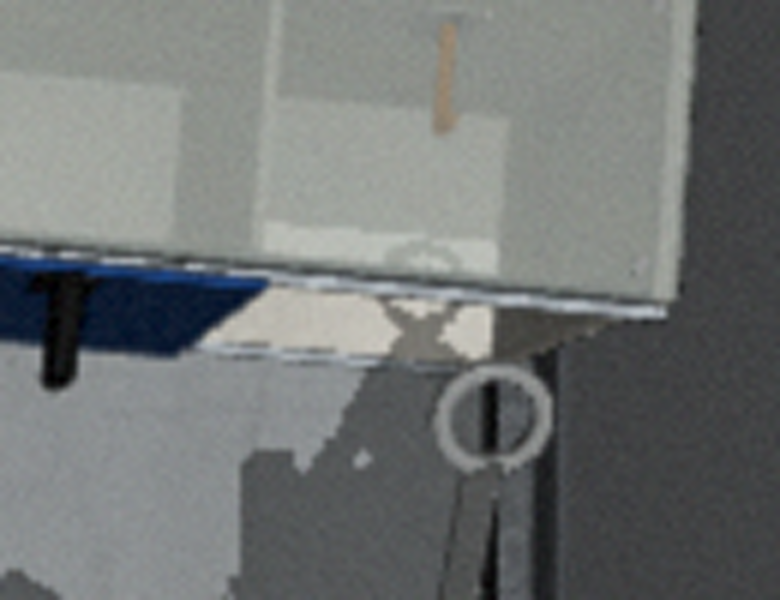

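View pics/s13.png

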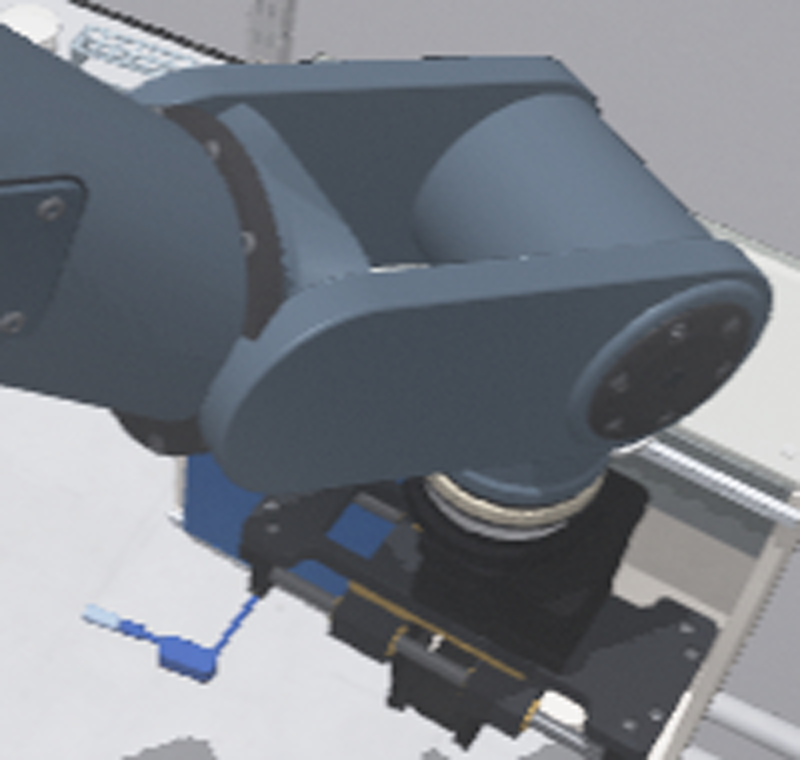

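```bash
cat >> h.py <<'E'
from scipy.optimize import least_squares
def pt(t,px,L=.1625):
    o=robot.get_obs();h=o["position"]+[0,0,.010]; f=-R.from_quat(o["tool_rot"]).as_matrix()[:,2]; a0=np.arctan2(f[1],f[0])
    def eye(v): 
        c,s=np.cos(v[0]),np.sin(v[0]); r=L*c+.007*s; a=a0+v[1]
        return h+[r*np.cos(a),r*np.sin(a),L*s-.007*c]
    r=least_squares(lambda v:proj(t,eye(v))-px,[.4,0])
    print("pitch",np.degrees(r.x[0]).round(1),"yaw err",np.degrees(r.x[1]).round(1),"eye cab",w2c(eye(r.x)).round(4)); return r.x
E
python3 - <<'E'
from h import *
t=cam("top")
pt(t,(442.5,239.7)); pt(t,(442.5,239.7),.166)
E
```

```text
pitch 28.7 yaw err 0.2 eye cab [-0.1392 -0.0926  0.3931]
pitch 31.6 yaw err 1.1 eye cab [-0.1401 -0.0903  0.4023]
```

```bash
python3 -m creep '[[[0,20,0],0,0],[[0,30,0],0,0],[[0,30,0],0,0],[[0,30,0],0,0],[[0,30,0],0,0],[[0,20,0],0,0],[[0,9,0],0,0],[[0,0,0],0,0]]';  python3 - <<'E'
from h import *
go(c2w([-.174,-.093,.1406]),np.pi/2+YAW)
t=cam("top");s=cam("scene")
crop(t,"t14.png",360,170,130,100,6)
crop(s,"s14.png",300,130,200,190,4)
E
```

```text
time: 18.75
position: [0.4345, -0.1586, 0.1404]
tool_rot: [-0.514, -0.484, 0.485, 0.516]
ft_force: [0.1, -0.1, -1.3]
grip_width: 0.0255
shift now-axes mm [  -0.3   -0.4 -111.6] turn 0.0021 tool x ang 1.5094 pos [ 0.4345 -0.1586  0.1404] cab [-0.2856 -0.0929  0.1404] t 18.75 F [ 0.1 -0.1 -1.3]
```

View pics/t14.png

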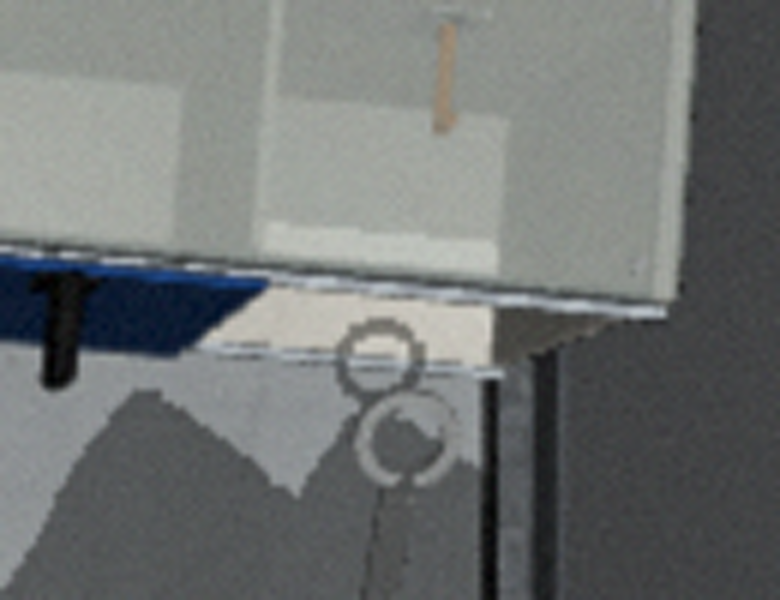

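View pics/s14.png

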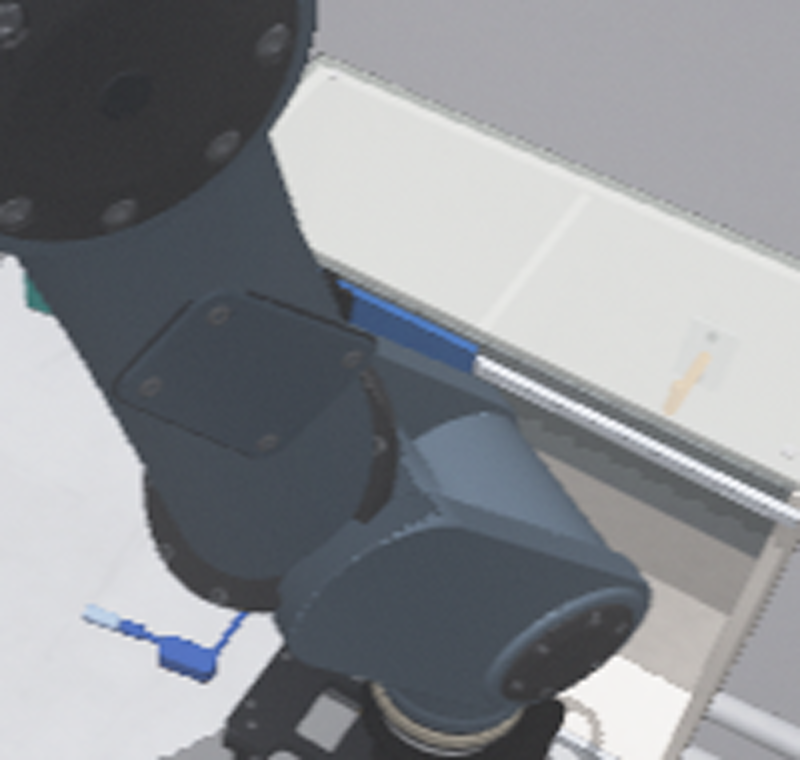

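```bash
python3 - <<'E'
from h import *
t=cam("top")
pt(t,(427.7,243.2)); pt(t,(427.7,243.2),.166)
E
python3 -m creep '[[[0,0,-15],0,0],[[0,0,-25],0,0],[[0,0,-25],0,0],[[0,0,-25],0,0],[[0,0,-15],0,0],[[0,0,-6],0,0],[[0,0,0],0,0]]';  python3 - <<'E'
from h import *
go(c2w([-.174,-.093,.1406]),np.pi/2+YAW)
t=cam("top");s=cam("scene")
crop(t,"t15.png",360,150,130,100,6)
crop(s,"s15.png",340,130,200,190,4)
E
```

```text
pitch 25.9 yaw err 0.2 eye cab [-0.1356 -0.0927  0.2172]
pitch 29.2 yaw err 1.0 eye cab [-0.1365 -0.0906  0.2273]
time: 19.6
position: [0.5459, -0.1658, 0.1424]
tool_rot: [0.516, 0.485, -0.484, -0.514]
ft_force: [-0.5, 0.2, -1.1]
grip_width: 0.0254
shift now-axes mm [ 0.   1.8 -0. ] turn 0.0023 tool x ang 1.5096 pos [ 0.5459 -0.1658  0.1424] cab [-0.174  -0.093   0.1424] t 19.6 F [-0.5  0.2 -1.1]
```

View pics/t15.png

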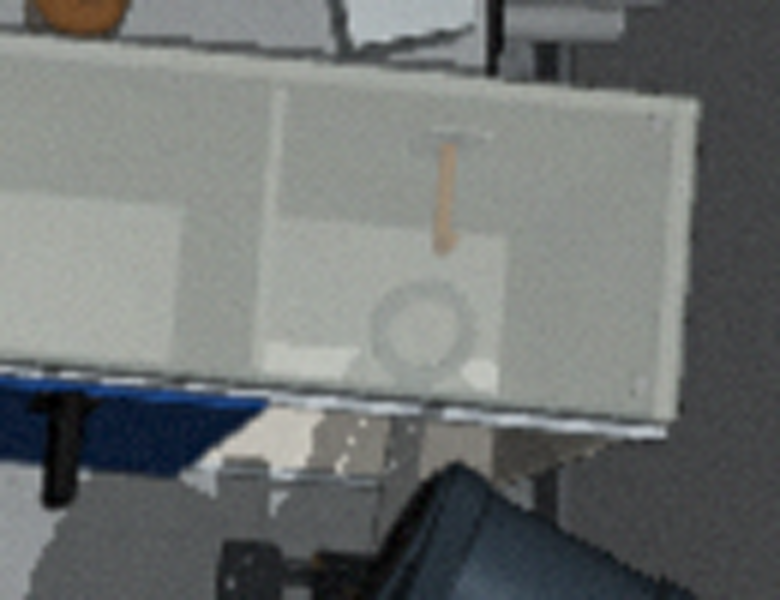

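View pics/s15.png

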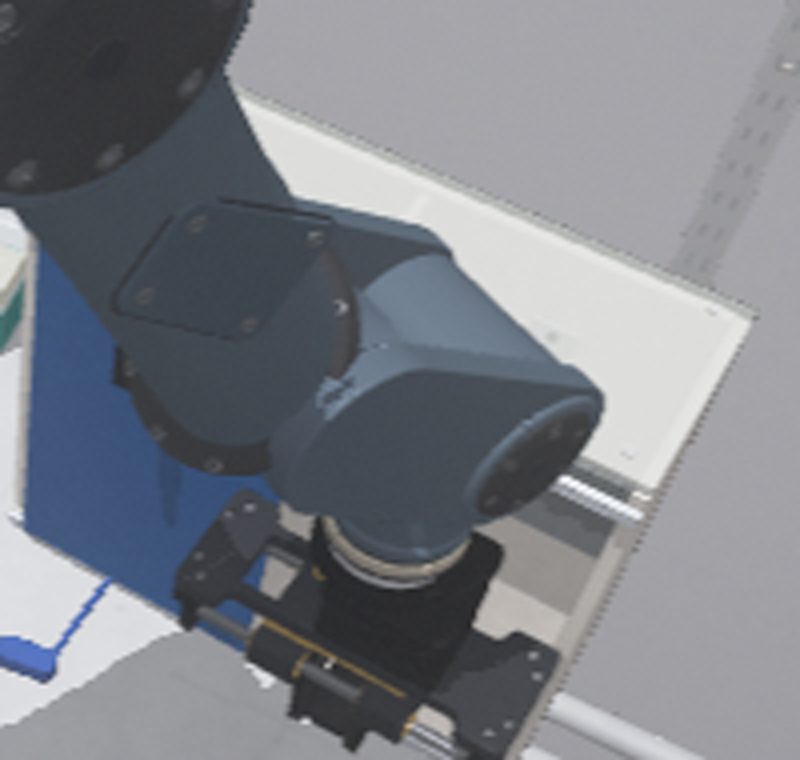

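```bash
python3 -m creep '[[[0,-14,0],0,0],[[0,-14,0],0,0],[[0,-10,0],0,0],[[0,-5,0],0,0],[[0,0,0],0,0]]';  python3 - <<'E'
from h import *
go(c2w([-.138,-.093,.190]),np.pi/2+YAW)
t=cam("top")
crop(t,"t16.png",360,150,130,100,6)
E
```

```text
time: 20.2
position: [0.545, -0.1658, 0.1853]
tool_rot: [0.516, 0.484, -0.484, -0.515]
ft_force: [0.8, 0.5, -1.3]
grip_width: 0.0255
shift now-axes mm [  0.   -4.7 -37. ] turn 0.0014 tool x ang 1.5087 pos [ 0.545  -0.1658  0.1853] cab [-0.175  -0.0931  0.1853] t 20.2 F [ 0.8  0.5 -1.3]
```

View pics/t16.png

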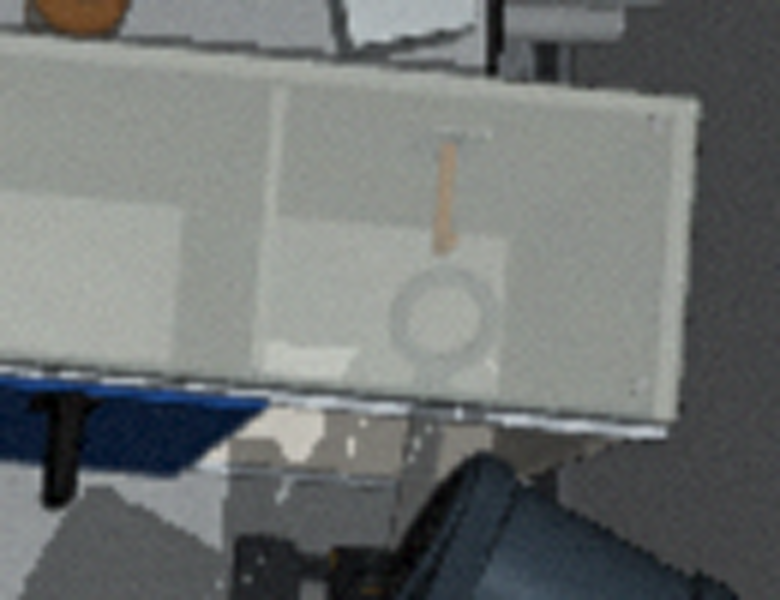

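```bash
python3 - <<'E'
from h import *
t=cam("top")
pt(t,(360+443/6,150+318/6)); print(w2c(onz(t,360+443/6,150+318/6,.262)),w2c(onz(t,360+443/6,150+248/6,.26)))
E
python3 -m creep '[[[0,-2,-8],0,0],[[0,-3,-10],0,0],[[0,-2,-8],0,0],[[0,0,-6],0,0],[[0,0,0],0,0]]';  python3 - <<'E'
from h import *
go(c2w([-.138,-.093,.190]),np.pi/2+YAW)
t=cam("top")
crop(t,"t17.png",360,150,130,100,6)
E
```

```text
pitch 19.5 yaw err -1.6 eye cab [-0.02   -0.0967  0.2419]
[-0.02354142 -0.09232036  0.262     ] [ 0.01039742 -0.09033995  0.26      ]
time: 20.8
position: [0.5783, -0.1678, 0.1914]
tool_rot: [0.515, 0.485, -0.484, -0.515]
ft_force: [-0.3, -0.1, -1.4]
grip_width: 0.0254
shift now-axes mm [-0.1  1.4 -3.6] turn 0.0022 tool x ang 1.5095 pos [ 0.5783 -0.1678  0.1914] cab [-0.1416 -0.0929  0.1914] t 20.8 F [-0.3 -0.1 -1.4]
```

View pics/t17.png

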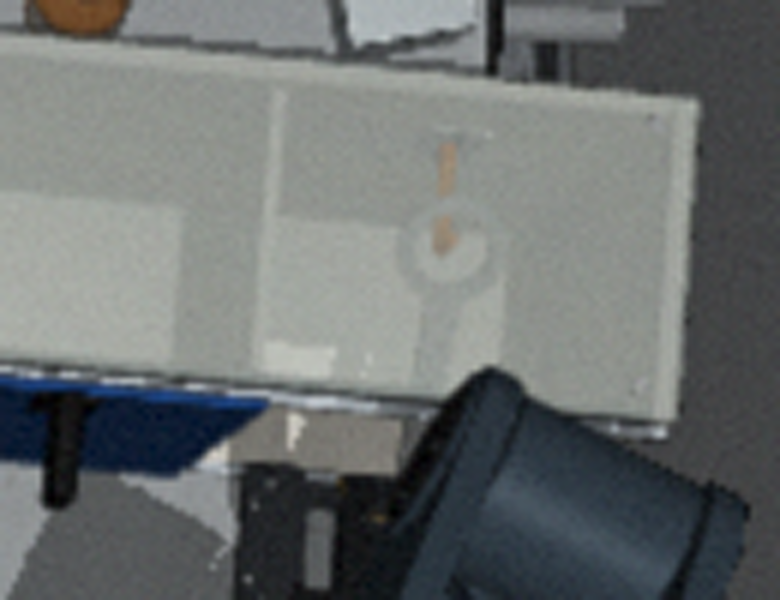

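```bash
python3 -m creep '[[[0,6,0],0,0],[[0,6,0],0,0],[[0,6,0],0,0],[[0,4,0],0,0],[[0,0,0],0,0]]';python3 -m creep '[[[0,3,0],0,0],[[0,3,0],0,0],[[0,3,0],0,0],[[0,0,0],0,0]]' 30; python3 - <<'E'
from h import *
go(c2w([-.138,-.093,.150]),np.pi/2+YAW)
t=cam("top")
crop(t,"t18.png",360,150,130,100,6)
E
```

```text
time: 21.35
position: [0.5763, -0.1673, 0.1685]
tool_rot: [-0.515, -0.484, 0.485, 0.516]
ft_force: [-0.4, -0.6, -1.4]
grip_width: 0.0257
time: 21.75
position: [0.5767, -0.1674, 0.16]
tool_rot: [-0.515, -0.484, 0.484, 0.516]
ft_force: [0.9, -0.2, -1.2]
grip_width: 0.0259
shift now-axes mm [-0.3 10.  -5.2] turn 0.0018 tool x ang 1.5091 pos [ 0.5767 -0.1674  0.16  ] cab [-0.1432 -0.0927  0.16  ] t 21.75 F [ 0.9 -0.2 -1.2]
```

View pics/t18.png

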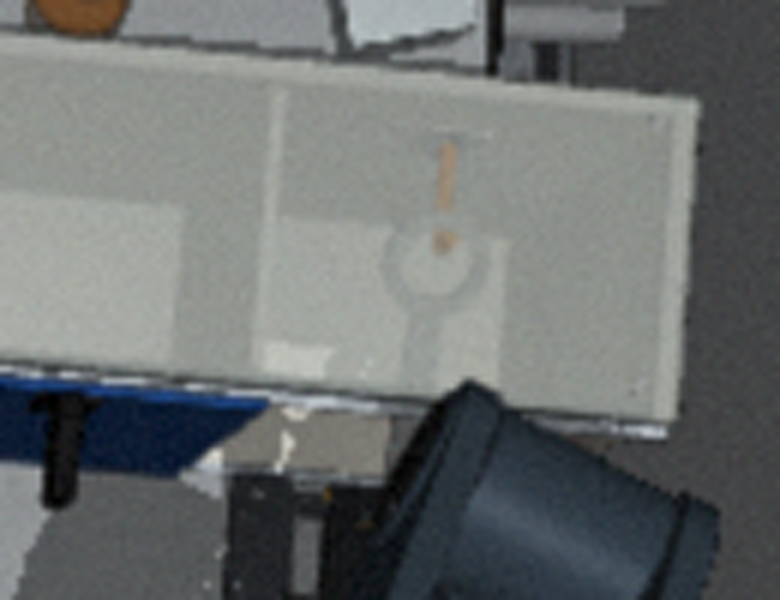

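```bash
python3 -m creep '[[[0,3,-2],0,0],[[0,3,-2],0,0],[[0,3,-1],0,0],[[0,3,0],0,0],[[0,3,0],0,0],[[0,0,0],0,0]]' 12; python3 - <<'E'
from h import *
go(c2w([-.138,-.093,.140]),np.pi/2+YAW)
t=cam("top")
crop(t,"t19.png",360,150,130,100,6)
E
```

```text
time: 22.4
position: [0.582, -0.1679, 0.1451]
tool_rot: [-0.515, -0.484, 0.484, 0.515]
ft_force: [0.0, -1.1, 0.6]
grip_width: 0.0259
shift now-axes mm [-0.2  5.1  0.1] turn 0.0016 tool x ang 1.5089 pos [ 0.582  -0.1679  0.1451] cab [-0.1379 -0.0928  0.1451] t 22.4 F [ 0.  -1.1  0.6]
```

View pics/t19.png

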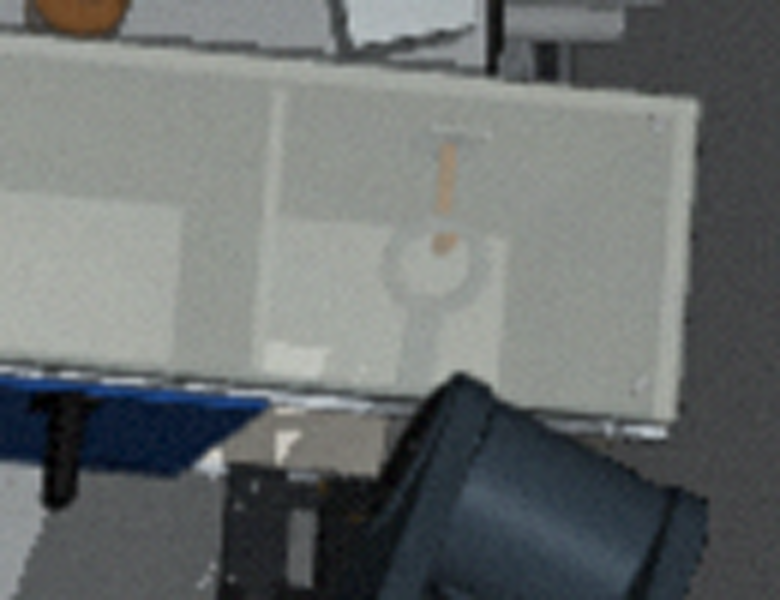

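```bash
python3 -m creep '[[[0,4,-1],0,0],[[0,4,-1],0,0],[[0,4,-1],0,0],[[0,4,-1],0,0],[[0,0,0],0,0]]' 10; python3 - <<'E'
from h import *
go(c2w([-.138,-.093,.140]),np.pi/2+YAW)
t=cam("top");s=cam("scene")
crop(t,"t20.png",360,150,130,100,6)
crop(s,"s20.png",340,130,200,190,4)
E
```

```text
time: 22.95
position: [0.5889, -0.169, 0.1301]
tool_rot: [0.517, 0.485, -0.483, -0.513]
ft_force: [5.2, -0.3, 2.7]
grip_width: 0.0263
shift now-axes mm [ 0.5 -9.9  7. ] turn 0.0016 tool x ang 1.5089 pos [ 0.5889 -0.169   0.1301] cab [-0.1309 -0.0935  0.1301] t 22.95 F [ 5.2 -0.3  2.7]
```

View pics/t20.png

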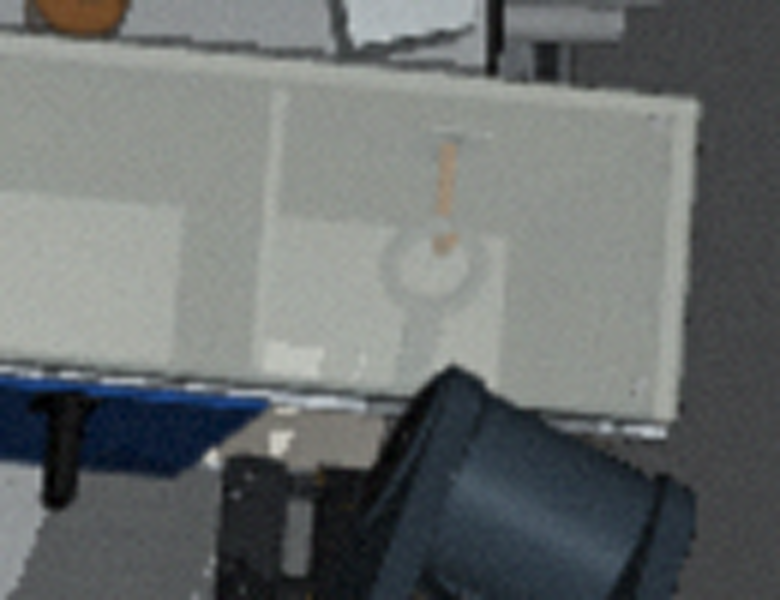

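View pics/s20.png

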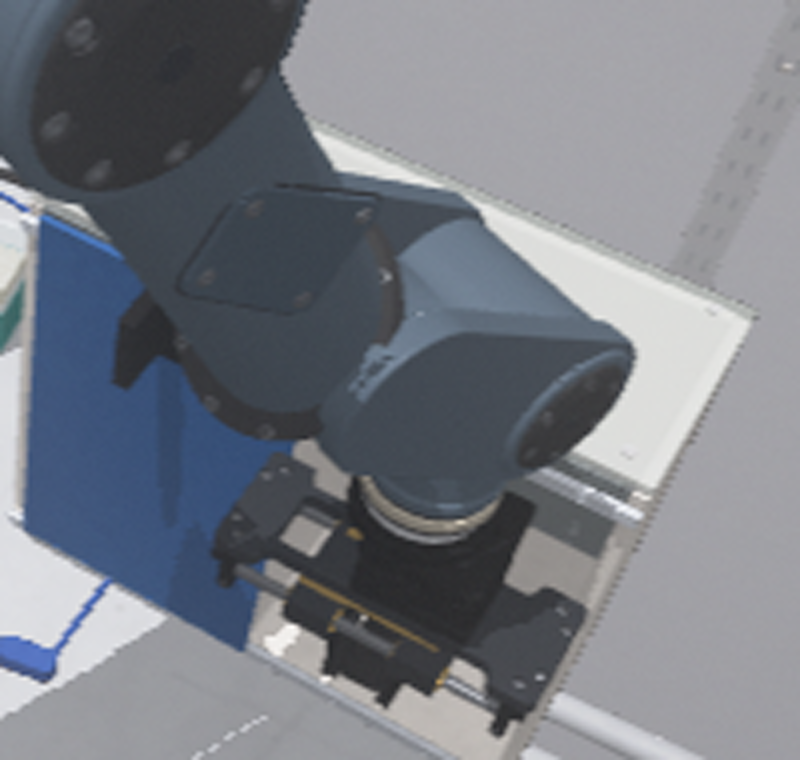

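```bash
python3 -m creep '[[[0,0,0],0,0.6],[[0,0,0],0,0.6],[[0,0,0],0,0.6],[[0,0,0],0,0.6],[[0,0,0],0,0.6],[[0,0,0],0,0.6]]'; python3 - <<'E'
from h import *
go(c2w([-.138,-.093,.140]),np.pi/2+YAW)
t=cam("top");s=cam("scene")
crop(t,"t21.png",360,150,130,100,6)
crop(s,"s21.png",340,130,200,190,4)
E
```

```text
time: 23.65
position: [0.5857, -0.1681, 0.1294]
tool_rot: [-0.515, -0.484, 0.484, 0.515]
ft_force: [-0.9, -0.1, 0.3]
grip_width: 0.0518
shift now-axes mm [ -0.2 -10.6   3.8] turn 0.0016 tool x ang 1.5089 pos [ 0.5857 -0.1681  0.1294] cab [-0.1342 -0.0928  0.1294] t 23.65 F [-0.9 -0.1  0.3]
```

View pics/t21.png

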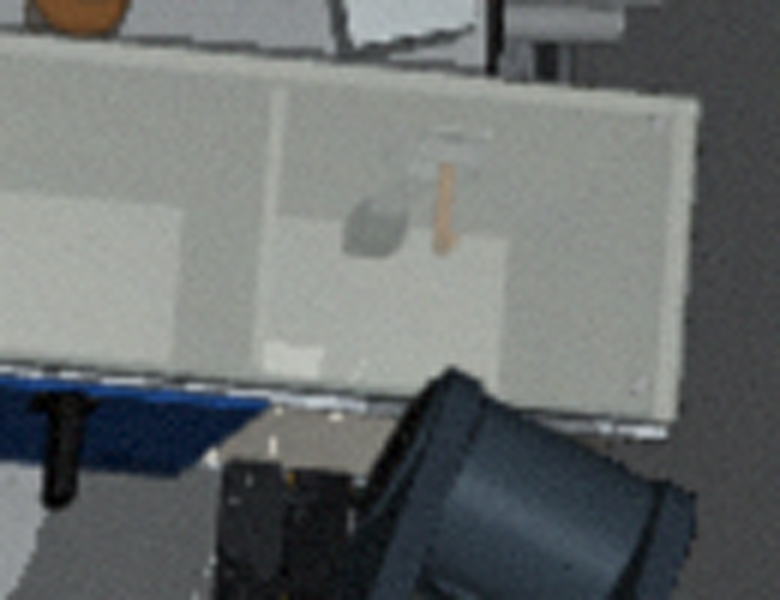

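View pics/s21.png

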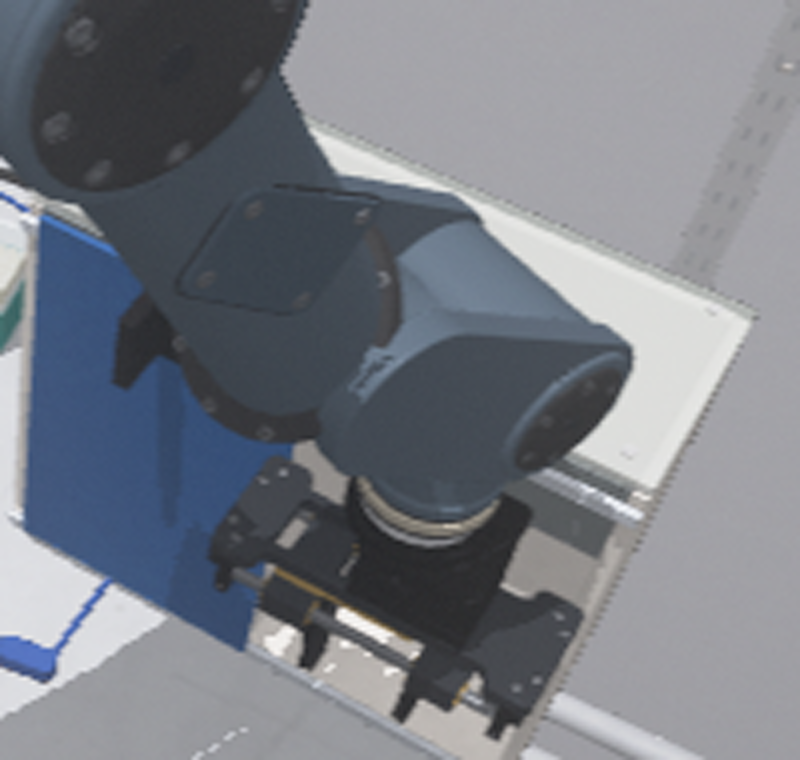

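```bash
python3 -m creep '[[[0,0,20],0,0.6],[[0,0,30],0,0.6],[[0,0,40],0,0.6],[[0,0,30],0,0.6],[[0,-40,0],0,0.6],[[0,-50,0],0,0.6],[[0,-50,0],0,0.6],[[0,-40,0],0,0.6]]';python3 -m creep '[[[0,-40,0],0,1],[[0,-40,0],0,1],[[0,0,0],0,1],[[0,0,0],0,1],[[0,0,0],0,1],[[0,0,0],0,1],[[0,0,0],0,1],[[0,0,0],0,1]]'; python3 - <<'E'
from h import *
go(c2w([-.116,.0865,.42]),np.pi/2+YAW)
t=cam("top");s=cam("scene")
crop(t,"t22.png",360,150,130,100,6)
crop(s,"s22.png",340,130,200,190,4)
E
```

```text
time: 24.55
position: [0.4665, -0.1609, 0.3127]
tool_rot: [0.516, 0.485, -0.484, -0.514]
ft_force: [0.3, -0.1, -0.2]
grip_width: 0.0523
time: 25.35
position: [0.4659, -0.1606, 0.3886]
tool_rot: [-0.515, -0.484, 0.484, 0.516]
ft_force: [0.1, -0.6, -0.8]
grip_width: 0.0866
shift now-axes mm [ 179.2  -31.5 -138.4] turn 0.0017 tool x ang 1.509 pos [ 0.4659 -0.1606  0.3886] cab [-0.2542 -0.0929  0.3886] t 25.35 F [ 0.1 -0.6 -0.8]
```

View pics/t22.png

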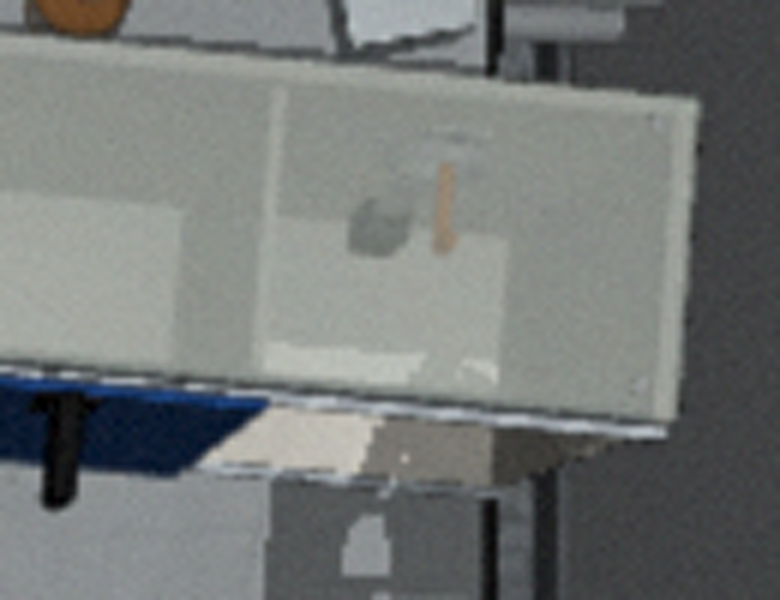

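View pics/s22.png

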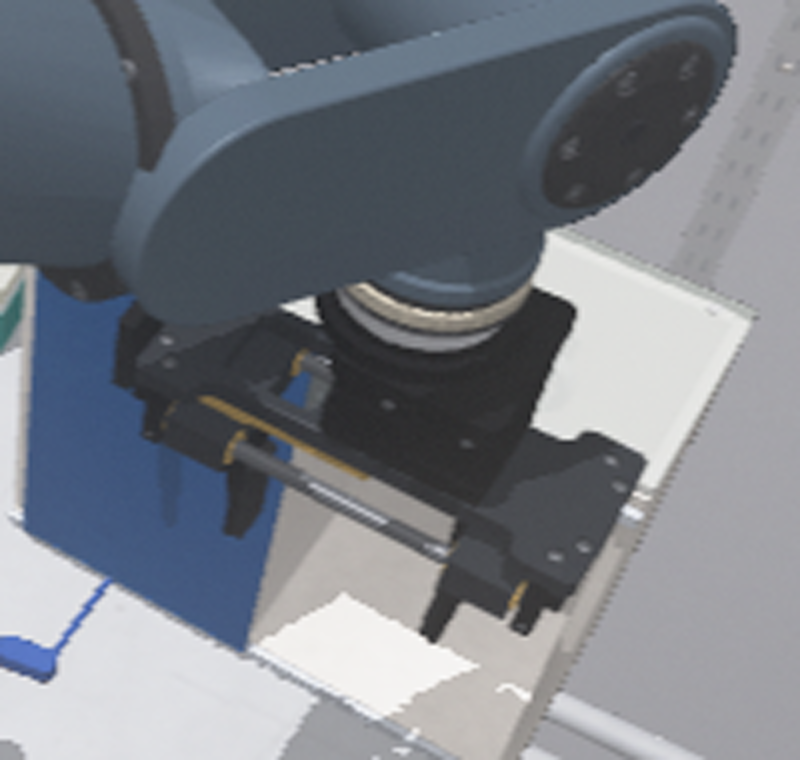

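```bash
python3 - <<'E'
from h import *
t=cam("top")
for x in(.02,.05,.06):
    for z in(.221,.07,.047): print(x,z,((proj(t,c2w([x,-.092,z]))-[360,150])*6).round())
crop(t,"t23.png",405,165,45,35,16)
E
python3 -m creep '[[[25,0,0],0,1],[[35,-5,0],0,1],[[40,-10,0],0,1],[[40,-10,0],0,1],[[35,-5,0],0,1],[[4,0,0],0,1],[[0,0,0],0,1]]'
python3 - <<'E'
from h import *
go(c2w([-.116,.0865,.42]),np.pi/2+YAW)
s=cam("scene");t=cam("top")
crop(t,"t24.png",405,165,45,35,16)
crop(s,"s24.png",340,130,200,190,4)
E
```

```text
0.02 0.221 [429. 243.]
0.02 0.07 [367. 294.]
0.02 0.047 [358. 301.]
0.05 0.221 [434. 183.]
0.05 0.07 [371. 240.]
0.05 0.047 [363. 248.]
0.06 0.221 [435. 163.]
0.06 0.07 [372. 222.]
0.06 0.047 [364. 230.]
time: 26.2
position: [0.4772, 0.0186, 0.4196]
tool_rot: [0.515, 0.485, -0.485, -0.514]
ft_force: [-0.8, 0.1, 0.2]
grip_width: 0.087
shift now-axes mm [  -0.7   -0.4 -138.3] turn 0.0042 tool x ang 1.5115 pos [0.4772 0.0186 0.4196] cab [-0.2543  0.0867  0.4196] t 26.2 F [-0.8  0.1  0.2]
```

View pics/t24.png

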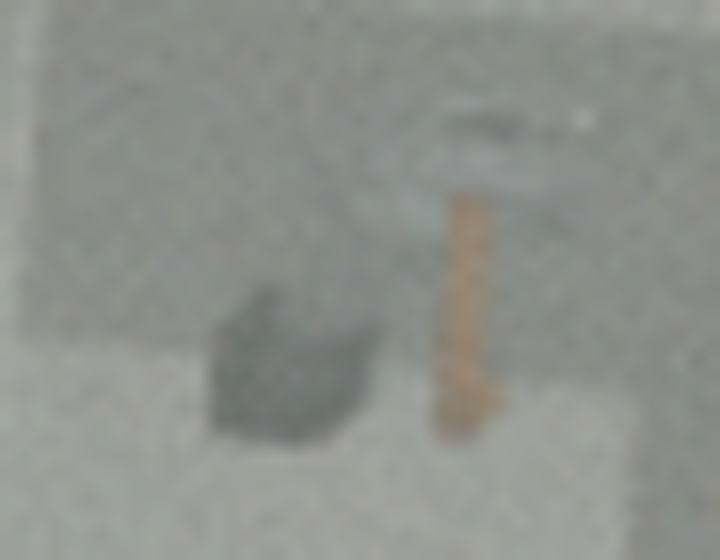

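View pics/s24.png

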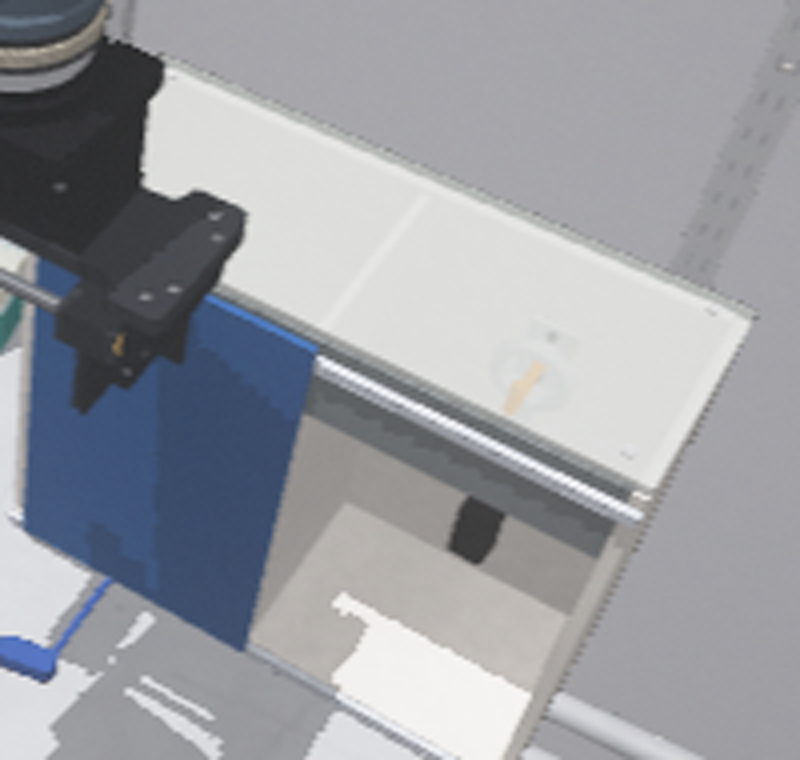

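```bash
python3 - <<'E'
from h import *
t=cam("top");s=cam("scene")
P,g=tri(s,(459.2,262),t,(423.1,188.1));print("grip",w2c(P).round(4),g.round(4))
for x in(.04,.05,.06): print(x,((proj(s,c2w([x,-.093,.221]))-[340,130])*4).round(),((proj(s,c2w([x,-.093,.072]))-[340,130])*4).round())
E
```

```text
grip [ 0.0569 -0.096   0.0686] 0.0002
0.04 [518. 396.] [463. 540.]
0.05 [525. 386.] [469. 530.]
0.06 [532. 375.] [476. 520.]
```

```bash
python3 -m creep '[[[0,0,-30],0,1],[[0,0,-45],0,1],[[0,0,-43],0,1],[[0,0,-20],0,1],[[0,0,0],0,1],[[0,0,0],0,1]]'; python3 - <<'E'
from h import *
go(c2w([-.116,.0865,.302]),np.pi/2+YAW)
E
```

```text
time: 27.0
position: [0.6145, 0.0083, 0.4185]
tool_rot: [-0.515, -0.483, 0.485, 0.516]
ft_force: [0.2, 0.3, 0.6]
grip_width: 0.0871
shift now-axes mm [  1.4 116.5  -0.9] turn 0.0001 tool x ang 1.5074 pos [0.6145 0.0083 0.4185] cab [-0.1166  0.0851  0.4185] t 27.0 F [0.2 0.3 0.6]
```

```bash
python3 -m creep '[[[1,36,0],0,1],[[0,40,0],0,1],[[0,30,0],0,1],[[0,10,0],0,1],[[0,0,0],0,0.1],[[0,0,0],0,0.1],[[0,0,0],0,0.1],[[0,0,0],0,0.1]]' 30;python3 -m creep '[[[0,0,0],0,0],[[0,0,0],0,0],[[0,0,0],0,0],[[0,0,0],0,0],[[0,0,0],0,0],[[0,0,0],0,0],[[0,0,0],0,0],[[0,0,0],0,0]]'; python3 - <<'E'
from h import *
go(c2w([-.116,.0865-.18,.302]),np.pi/2+YAW)
E
```

```text
time: 27.8
position: [0.6159, 0.0103, 0.3054]
tool_rot: [0.516, 0.485, -0.484, -0.514]
ft_force: [0.2, -0.3, 0.9]
grip_width: 0.0629
time: 28.6
position: [0.615, 0.0095, 0.3034]
tool_rot: [0.516, 0.484, -0.485, -0.515]
ft_force: [-1.0, -2.7, -0.8]
grip_width: 0.0115
shift now-axes mm [-179.8    1.7   -0. ] turn 0.0011 tool x ang 1.5084 pos [0.615  0.0095 0.3034] cab [-0.1162  0.0863  0.3034] t 28.6 F [-1.  -2.7 -0.8]
```

```bash
python3 -m creep '[[[-15,0,0],0,0],[[-25,0,0],0,0],[[-25,0,0],0,0],[[-25,0,0],0,0],[[-25,0,0],0,0],[[-25,0,0],0,0],[[-20,0,0],0,0],[[-8,0,0],0,0]]';python3 -m creep '[[[-4,0,0],0,0],[[-4,0,0],0,0],[[-2,0,0],0,0],[[0,0,0],0,0]]'; python3 - <<'E'
from h import *
go(c2w([-.116,.0865-.18,.302]),np.pi/2+YAW)
E
```

```text
time: 29.4
position: [0.6037, -0.1591, 0.3034]
tool_rot: [-0.515, -0.484, 0.484, 0.516]
ft_force: [-2.0, 1.6, 1.5]
grip_width: 0.0121
time: 29.8
position: [0.6032, -0.1668, 0.3034]
tool_rot: [-0.515, -0.484, 0.485, 0.516]
ft_force: [-5.1, 0.6, 2.1]
grip_width: 0.0118
shift now-axes mm [-3.1  1.4 -0.8] turn 0.0023 tool x ang 1.5096 pos [ 0.6032 -0.1668  0.3034] cab [-0.1168 -0.0904  0.3034] t 29.8 F [-5.1  0.6  2.1]
```

```bash
python3 -m creep '[[[-3,0,0],0,0],[[-2,0,0],0,0],[[-2,0,0],0,0],[[0,0,0],0,0]]';python3 -m creep '[[[-2,0,0],0,0],[[0,0,0],0,0]]'; python3 - <<'E'
from h import *
go(c2w([-.116,.0865-.18,.302]),np.pi/2+YAW)
E
```

```text
time: 30.2
position: [0.603, -0.1701, 0.3034]
tool_rot: [-0.513, -0.486, 0.484, 0.517]
ft_force: [-4.7, 9.1, 3.1]
grip_width: 0.0119
time: 30.4
position: [0.603, -0.1702, 0.3034]
tool_rot: [-0.512, -0.487, 0.483, 0.518]
ft_force: [-3.8, 13.1, 3.4]
grip_width: 0.0114
shift now-axes mm [ 0.2  1.4 -0.8] turn 0.004 tool x ang 1.5113 pos [ 0.603  -0.1702  0.3034] cab [-0.1168 -0.0938  0.3034] t 30.4 F [-3.8 13.1  3.4]
```

```bash
python3 -m creep '[[[3,0,0],0,0],[[0,0,0],0,0]]'; python3 -m creep '[[[0,0,0],0,1],[[0,0,0],0,1],[[0,0,0],0,1],[[0,0,0],0,1],[[0,0,0],0,1],[[0,0,0],0,1],[[0,0,0],0,1],[[0,0,0],0,1]]';python3 -m creep '[[[0,-30,0],0,1],[[0,-50,0],0,1],[[0,-40,0],0,1],[[0,0,40],0,1],[[0,0,50],0,1],[[0,0,50],0,1],[[0,0,40],0,1],[[0,0,0],0,1]]'; python3 - <<'E'
from h import *
s=cam("scene");t=cam("top")
crop(t,"t30.png",325,140,160,110,5)
cv2.imwrite("pics/s30.png",s["pixels"][:,:,::-1])
print(robot.get_obs()["time"])
E
```

```text
time: 30.6
position: [0.603, -0.1702, 0.3034]
tool_rot: [-0.513, -0.485, 0.484, 0.516]
ft_force: [-4.2, 5.3, 1.9]
grip_width: 0.0115
time: 31.4
position: [0.6037, -0.1733, 0.3035]
tool_rot: [0.515, 0.484, -0.484, -0.515]
ft_force: [0.3, 0.3, 0.5]
grip_width: 0.0675
time: 32.2
position: [0.4195, -0.1606, 0.4239]
tool_rot: [-0.515, -0.483, 0.484, 0.516]
ft_force: [0.6, 0.2, -0.6]
grip_width: 0.0867
32.3
```

View pics/t30.png

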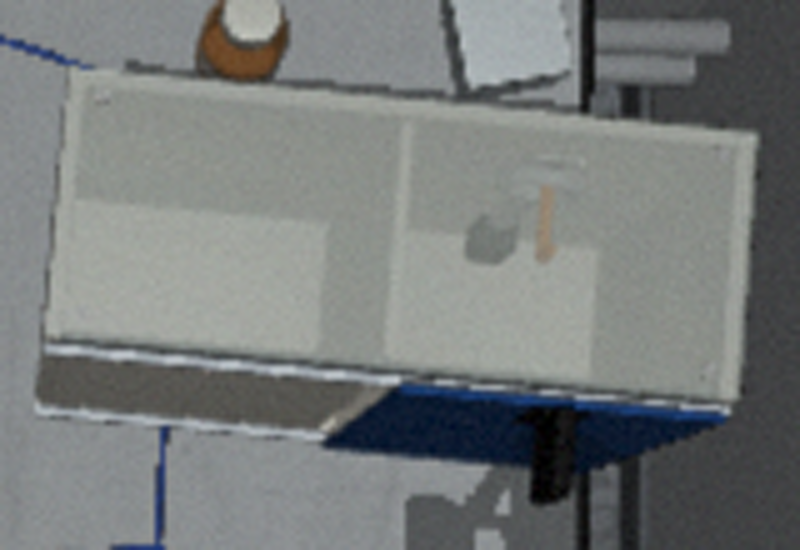

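View pics/s30.png

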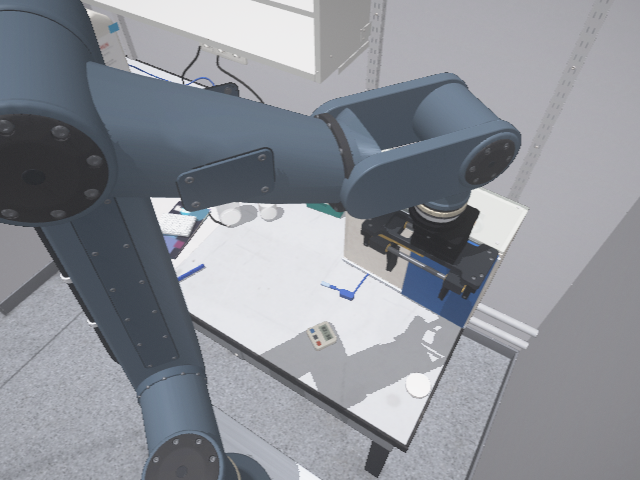

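```bash
python3 - <<'E'
from h import *
t=cam("top");print("door right top corner cab",w2c(onz(t,325+729/5,140+410/5,.322)),"left",w2c(onz(t,325+400/5,140+384/5,.322)))
print(robot.hand_in())
E
```

```text
door right top corner cab [-0.07705134 -0.18290025  0.322     ] left [-0.07899396 -0.00398439  0.322     ]
the job is handed in; nothing more can be done
None
```

The job is done and handed in at about 32 s: the key hangs from the orange hook and the door is fully shut again.

- **Door open:** I slid the door to its left end stop. It had started about 20 mm open. I pushed too far at the stop, and the wrist force briefly read 59 N, below the 120 N limit. That push went through the fingers on the tab.
- **Tilting the key:** The moves cannot tilt the tool. I picked the key up by its grip, then eased the bar down onto the cabinet's front roof edge so it pivoted about 28° nose-up in the fingers. The forces were only a few newtons.
- **Hanging the key:** I passed the ring under the lip, raised it over the prong and lowered it until it rested on the hook, then let go. The key swung free and came to rest on its own.
- **Door shut:** I slid the door 180 mm back to its other stop, where the force rose to about 13 N.

**Last checks:**
- **Key:** The ring is round the shank, close to the back wall. The grip measured x 57, y -96, z 69 mm in the cabinet's frame, directly below it. The key may be lightly touching the back wall, which I could not see.
- **Door:** Its edges measured y = -183 and -4 mm, which is shut within measuring error.
- **Other objects:** I touched neither the timer, bottle, petri dish nor beaker. The timer and petri dish look unmoved in the final scene picture. The arm partly hid the bottle and beaker there, so I did not check those two again.
- **Disagreement:** The two cameras differed by 3–7 mm, so I lined the ring up with the hook within the top view alone.

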